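# Raise the soldering booth's window to its marker clip

## Task

Push the soldering booth's counterweighted sliding window gently up with your fingertips from beneath its lip, until the lip is level with the pointer of the black marker clip on the side rail, and leave it standing there. Only push, do not pinch the lip; leave the clip where it is, and do not disturb the board, tape roll, jar and bottle around the booth.

Things in the scene. Friction and masses are not known exactly. Their poses are not given: they have to be found in the camera images.
- booth: fixed bench booth, open at the back: white foot plate 370 x 400 x 8 mm (centre 35 mm along +x from the origin), two aluminium rails leaning back 40 degrees from upright, 372 mm apart over their outer sides, 0.42 m high, a clear window between them. Origin on the bench; z up, x into the booth (away from the robot), y to the robot's left. Inside, a fixed board on a holder up to 46 mm high.
- window (a joint): travel of the window up along the leaning rails, in m: 0 fully down, 0.26 fully up. The window starts partly down, is counterweighted and stays where it is left; a push of about 2 to 6 N along the rails moves it and it does not coast. Above the lip a dark cover strip slopes from 8 mm behind the lip's front edge back up to the pane 46 mm higher, so the lip has no flat top.
- lip_front (a point): front edge of the window's lip, mid-width, mid-thickness. The lip is a flat aluminium ledge at the window's foot, 290 mm wide, 6 mm thick, standing out 40 mm square to the window; open space beneath. Axes: z up along the rails (leaning 40 degrees away from the robot), y along the lip, -x square out of the window (to the robot and up at 40 degrees). About 128 mm above the bench when fully down.
- mark (a point): tip of the marker clip's steel pointer. The clip is a black plastic block 42 x 32 x 22 mm, stiff on the rail at the robot's right (-y); its cone pointer, 26 mm long, points along +y at the lip's end, 4 mm short of it. Axes as lip_front: the lip is level with the mark when lip_front and this tip are equally far up along the rails (z axis).
- tape_roll: loose roll of tape lying flat, 90 mm across, 24 mm high, origin at the centre of its underside
- loose_board: loose green circuit board lying flat, 60 x 90 mm, up to 15 mm high, origin at the centre of its underside
- flux_bottle: amber glass bottle with white cap, 48 mm across, 100 mm high, standing, origin at the centre of its underside
- paste_jar: low white jar, 52 mm across, 45 mm high, standing, origin at the centre of its underside

How it is judged:
By the outcome, as a careful person would: the job done as asked, in the order asked, and still so for the second after the job is handed in, with the robot touching nothing.
It also fails if it takes over 35 s, if anything falls off the work surface, if the arm or the gripper's body presses on something with over 40 N, if the wrist force passes 120 N, or if a joint passes its speed limit or range.

## Robot

A 6-joint arm with a two-finger parallel gripper is mounted at the origin on the work surface. World frame = base frame: x ahead of the robot, y to its left, z up, the work surface at z = 0. Lengths are in m, angles in rad, forces in N, time in s.
With the tool pointing down it reaches from about 0.35 to 0.775 m from the base axis. Payload 7.3 kg.
Tool frame: the origin (TCP) lies midway between the tips of the shut fingers; the grasp point (between the pads) lies robot.grasp_offset behind it (robot.grasp_offset is the distance from the TCP to the grasp point, in m); z points along the fingers, x is the direction in which the jaws open and shut, and the axes are right-handed (so a half turn about z gives the same grasp; the last joint's range is limited). The gripper opens to 92 mm and grips with 3 to 60 N. Pads are 19 mm wide; open, the fingers measure 130 mm over their backs; the gripper's body (75 mm by 190 mm) begins 47 mm behind the grasp point.
Start: joints at [-1.246, 0.342, 1.524, -0, 1.275, -0.146], TCP at [0.238, -0.468, 0.227] pointing down, gripper open.
Joint ranges: [-2.53, 2.53], [-0.77, 2.02], [0.04, 2.7], [-1, 4.14], [0.28, 2.66], [-3.11, 3.11]. Speed limits (rad/s): [2.57, 2.57, 3.14, 3.14, 3.14, 3.14].

## Interface

Orientations are given as [roll, pitch, yaw] about the fixed x, y, z axes, in that order (R = Rz(yaw) Ry(pitch) Rx(roll)).
In Python, from cell import robot gives the robot as it stands. The module is installed in compiled form; this text tells all that it offers.
- The arm moves only by the tool move_arm, never from a script. Its argument "increments" is a list of rows, each a list of 7 numbers: the finger opening in mm, from 0 to 91.8, then the shift along the tool's x, y, z in mm, then the turn, a rotation vector about the tool's x, y, z in rad. A call has 1 to 12 rows; each row shifts and turns the pose as measured when the row begins, along the tool's axes as they then stand; what a row does not reach is not made up. A row lasts 1/8 s, in which the tool goes at most 62.5 mm and 10.7 degrees, less where a joint would pass 70% of its speed; a pose out of reach is approached as far as the arm can. A call is refused whole if a number of a shift passes 62.5 or a number of a turn 0.188, either way. A call with a gripper value outside its range is refused whole. The fingers move at their own pace and stop on an object; "newtons" is the grip in N (left out, the last holds). Time passes only in rows, so rows that do not move let the fingers close. It gives the time, the measured TCP pose, the force and the opening at its end, in the units of the state.
- robot.observe(): the state, without advancing time (a new reading comes with each control period).
- robot.read_camera(name): name is "side" or "top" or "wrist"; returns a dict with "img" (480x640x3 uint8, red, green, blue), "fx", "fy", "cx", "cy" (pixels), "T" (4x4, takes a point from camera to world coordinates). Camera axes: x right, y down, z forward; pixel columns grow to the right and rows downward; lengths in m; the calibration is good to about 2 mm. A picture is of the moment at which its call begins. There is no depth.
- robot.hand_in(): hands the job in, once; it reports no verdict.
Trained networks look in the newest picture that a camera, given by its name, has taken for a name from the list of things; names that differ only in an ending like _2 or _b are one class to them, and where a whole thing is asked for, a point or a joint stands for the part that bears it (a point fixed in the world has none). Each returns a list of dicts, best first, with "conf" (0 to 1); they miss things now and then, are a little off and sometimes report something else, mostly with a low value. They report only what shows in the picture. A call takes as long as a camera call.
- robot.look_for(thing, camera): "rect" ([left, top, width, height] in pixels, round what is visible of it).
The state is a dict: "time": time; "qpos": joint angles; "qvel": joint speeds; "joint_efforts": joint torques, N m; "tool_pos": TCP position; "tool_rot": TCP orientation; "contact_force": force on the tool from outside, world axes, zero at the start; "torque": the same for the moment, N m; "opening": finger opening in m.
Only numpy, scipy, OpenCV 4.12 (cv2) and the standard library are available. Lean on these libraries where they do the work, as an engineer would, in place of code of your own. Each camera call takes 0.05 s, during which the arm holds its last target.

## Working session

There is one attempt and no reset: what is moved stays moved. The work goes in short steps, Python scripts to look and compute and a tool call to move; the robot and the scene stay as the last step left them, time stands still between calls to the robot, and variables do not carry over. Pictures are saved under pics/ and viewed, and the job is handed in when it is done.

Besides the shell and the picture viewer there is one more tool, called after ">>>" as name(argument=value, ...) on one line, values as JSON. move_arm: Moves the arm, as the interface text tells. Its arguments: {"type":"object","properties":{"increments":{"type":"array"},"newtons":{"type":"number"}},"required":["increments"]}

```bash
mkdir -p pics; cat > h.py <<'E'
import numpy as np, cv2
from cell import robot
from scipy.spatial.transform import Rotation as R
def snap(c,fn):
    d=robot.read_camera(c); cv2.imwrite('pics/'+fn,d['img'][:,:,::-1]); np.savez('pics/'+c+'.npz',**{k:d[k] for k in d}); return d
def ray(d,u,v):
    T=np.array(d['T']); r=np.array([(u-d['cx'])/d['fx'],(v-d['cy'])/d['fy'],1]); r=T[:3,:3]@r; return T[:3,3],r/np.linalg.norm(r)
def proj(d,p):
    T=np.array(d['T']); q=T[:3,:3].T@(np.array(p)-T[:3,3]); return d['fx']*q[0]/q[2]+d['cx'],d['fy']*q[1]/q[2]+d['cy']
def tri(rs):
    A=0;b=0
    for o,r in rs:
        P=np.eye(3)-np.outer(r,r); A=A+P; b=b+P@o
    x=np.linalg.solve(A,b); return x,[np.linalg.norm(np.cross(x-o,r)) for o,r in rs]
E
python3 - <<'E'
from h import *
np.set_printoptions(precision=4,suppress=True)
for c in ['side','top','wrist']:
    d=snap(c,c+'0.png'); print(c,d['fx'],d['cx'],d['cy']); print(np.array(d['T']))
    for t in ['booth','window','lip_front','mark','tape_roll','loose_board','flux_bottle','paste_jar']:
        print(t,[(np.round(x['rect']),round(x['conf'],2)) for x in robot.look_for(t,c)[:2]])
print(robot.observe())
E
```

```text
side 500.3258406189657 325.1808758619338 241.12295352902564
[[-0.9783 -0.1548  0.1374  0.3716]
 [-0.207   0.7161 -0.6666  0.5909]
 [ 0.0048 -0.6806 -0.7327  0.7298]
 [ 0.      0.      0.      1.    ]]
booth [(array([ 48.,   0., 324., 333.]), 0.88)]
window [(array([153.,  45., 176., 200.]), 0.77)]
lip_front [(array([152.,  42., 177., 205.]), 0.58)]
mark [(array([278.,  65.,  18.,  24.]), 0.72)]
tape_roll [(array([334., 314.,  57.,  54.]), 0.57)]
loose_board [(array([382., 184.,  32.,  26.]), 0.87)]
flux_bottle [(array([250., 321.,  33.,  53.]), 0.68)]
paste_jar [(array([341., 139.,  19.,  24.]), 0.75), (array([384., 184.,  29.,  30.]), 0.22)]
top 503.49766734715377 328.5308813449237 247.54001822624707
[[ 0.015  -0.9834  0.1808  0.3558]
 [-0.9996 -0.0106  0.0252  0.0095]
 [-0.0229 -0.1811 -0.9832  1.0292]
 [ 0.      0.      0.      1.    ]]
booth []
window [(array([299.,  94., 213., 146.]), 0.8)]
lip_front []
mark [(array([492., 162.,  24.,  20.]), 0.77)]
tape_roll [(array([251., 291.,  44.,  50.]), 0.74)]
loose_board [(array([440., 308.,  48.,  40.]), 0.74), (array([232., 232.,  27., 
[... 188 characters left out ...]
53  -0.849  -0.272   0.3128]
 [-0.8915 -0.4316 -0.1374 -0.4308]
 [-0.0007  0.3048 -0.9524  0.3858]
 [ 0.      0.      0.      1.    ]]
booth []
window []
lip_front []
mark []
tape_roll []
loose_board []
flux_bottle []
paste_jar []
{'time': 1.35, 'qpos': array([-1.246 ,  0.342 ,  1.5241, -0.    ,  1.2753, -0.146 ]), 'qvel': array([-0.0017,  0.0001,  0.0002,  0.0008, -0.0016, -0.0014]), 'joint_efforts': array([  0.0001, -43.1138, -24.4475,   0.0718,   0.0484,  -0.    ]), 'tool_pos': array([ 0.2382, -0.4679,  0.2268]), 'tool_rot': array([ 3.1416, -0.0002, -1.1   ]), 'contact_force': array([-0.2397,  0.0302, -0.172 ]), 'torque': array([ 0.0246,  0.0174, -0.0281]), 'opening': 0.09156771332243313}
```

View pics/side0.png

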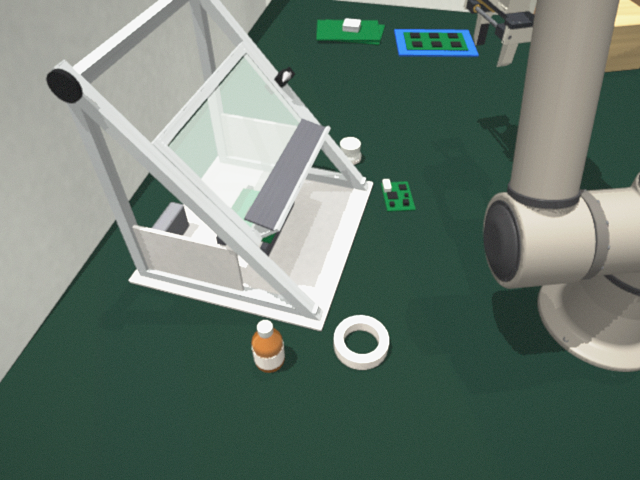

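View pics/top0.png

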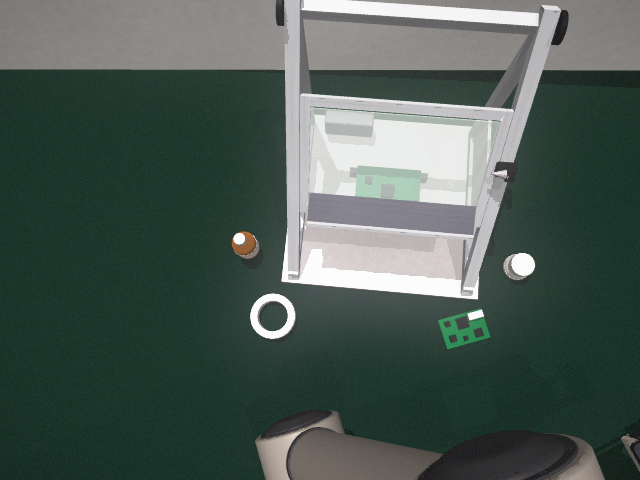

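```bash
python3 - <<'E'
import cv2
s=cv2.imread('pics/side0.png');t=cv2.imread('pics/top0.png')
cv2.imwrite('pics/s_z.png',cv2.resize(s[50:350,230:390],None,fx=5,fy=5,interpolation=2)[:600*2:1][:, :])
def z(im,x,y,w,h,f,n): cv2.imwrite('pics/'+n,cv2.resize(im[y:y+h,x:x+w],None,fx=f,fy=f,interpolation=cv2.INTER_CUBIC))
z(s,240,55,100,75,8,'sz1.png'); z(s,230,110,150,112,5,'sz2.png'); z(t,440,140,100,75,8,'tz1.png'); z(t,280,180,210,130,3.8,'tz2.png')
E
```

```text
(no output)
```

View pics/sz1.png

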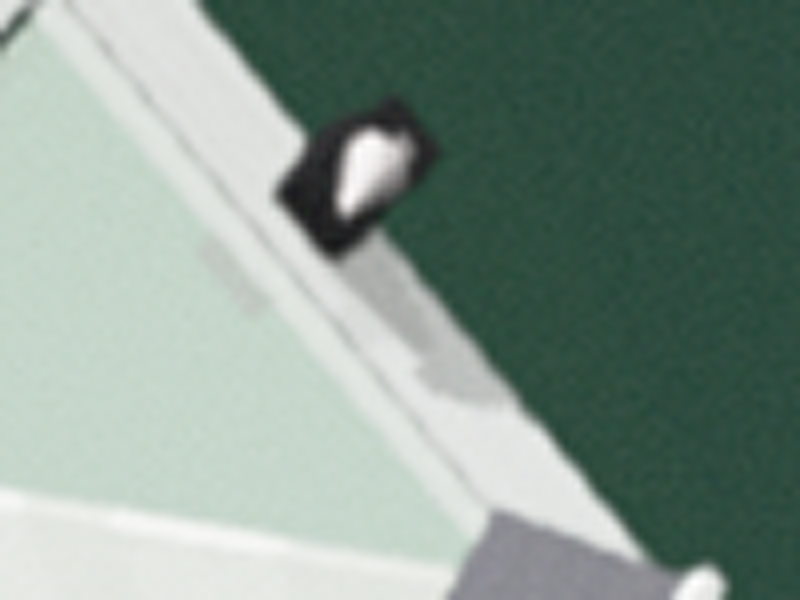

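View pics/sz2.png

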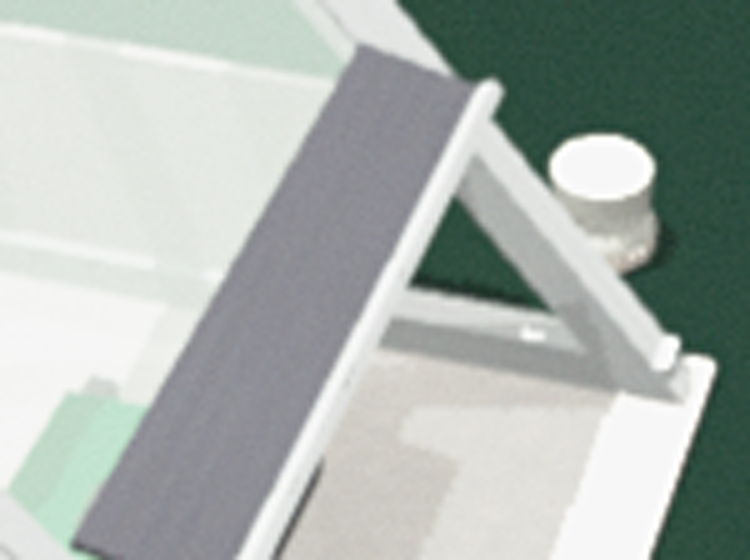

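View pics/tz1.png

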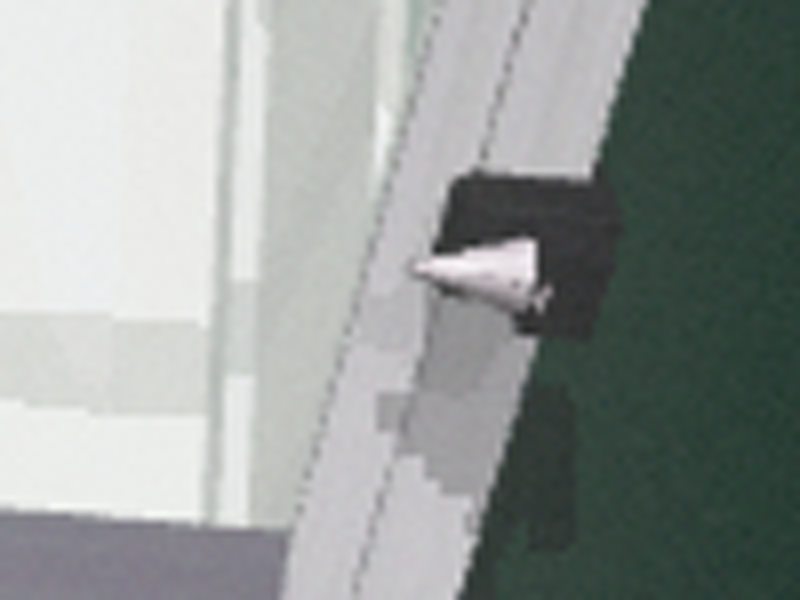

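View pics/tz2.png

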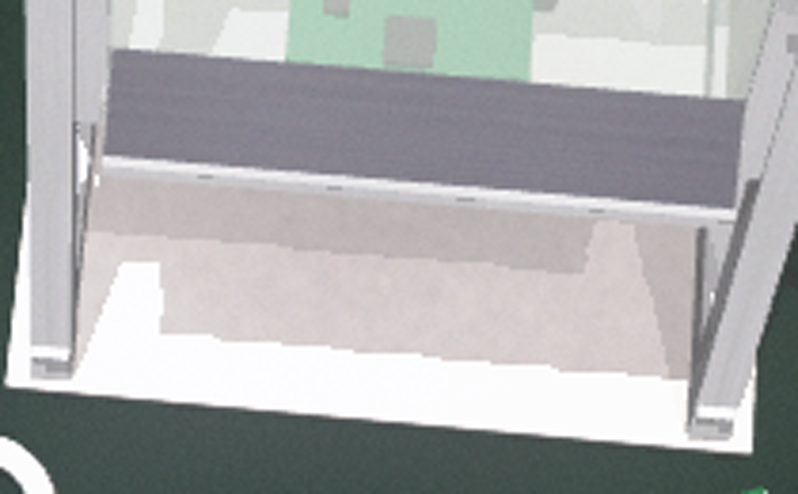

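```bash
cat >> h.py <<'E'
def load(c): return {k:v for k,v in np.load('pics/'+c+'.npz').items()}
E
python3 - <<'E'
from h import *
np.set_printoptions(precision=4,suppress=True)
s,t=load('side'),load('top')
def onz(d,u,v,z):
    o,r=ray(d,u,v); return o+r*(z-o[2])/r[2]
for n,a,b in [('FR',(372.8,182.4),(477.9,299)),('FL',(322,328),(282.1,280.8))]:
    print(n,onz(s,*a,.008),onz(t,*b,.008),tri([ray(s,*a),ray(t,*b)]))
print('BL side',onz(s,132,281,.008))
print('mark',tri([ray(s,282.7,81.5),ray(t,491.5,173.4)]))
print('lipR',tri([ray(s,328,128),ray(t,474,236.6)]))
print('bottle',onz(t,242,243,.1),onz(s,268,365,0)); 
print('jar',onz(t,521,262,.045)); print('roll',onz(t,273,316,.024)); print('pcb',[onz(t,*p,0) for p in [(438,320),(484,309),(490,338),(448,349)]])
E
```

```text
FR [ 0.4408 -0.2615  0.008 ] [ 0.4416 -0.2664  0.008 ] (array([ 0.4417, -0.2679,  0.0026]), [np.float64(0.0003830063703753164), np.float64(0.000383006370375294)])
FL [0.4707 0.1321 0.008 ] [0.4735 0.1295 0.008 ] (array([0.4725, 0.1298, 0.0046]), [np.float64(0.0013656490585550601), np.float64(0.00136564905855498)])
BL side [0.8318 0.1063 0.008 ]
mark (array([ 0.6245, -0.2316,  0.2461]), [np.float64(0.00017922887496164193), np.float64(0.00017922887496173094)])
lipR (array([ 0.5362, -0.222 ,  0.1629]), [np.float64(0.0010330870797358126), np.float64(0.0010330870797358668)])
bottle [0.5336 0.1968 0.1   ] [0.5423 0.2141 0.    ]
jar [ 0.512  -0.3431  0.045 ]
roll [0.4012 0.1435 0.024 ]
pcb [array([ 0.399, -0.187,  0.   ]), array([ 0.4223, -0.28  ,  0.    ]), array([ 0.3648, -0.2896,  0.    ]), array([ 0.3419, -0.2055,  0.    ])]
```

>>> move_arm(increments=[[0,-20,-40,-20,0,0,0.1],[0,-20,-40,-20,0,0.1,0.1],[0,-20,-50,-20,0,0.1,0]], newtons=10)

```text
time: 1.72
tool_pos: [0.3376, -0.3655, 0.2844]
tool_rot: [-3.135, -0.202, -1.316]
contact_force: [0.9, -0.7, -0.6]
opening: 0.0664
```

```bash
python3 - <<'E'
from h import *
o=robot.observe(); print(o['time'],o['qpos'].tolist(),o['qvel'],o['tool_pos'].tolist(),o['tool_rot'].tolist(),robot.grasp_offset,o['opening'])
E
```

```text
1.725 [-0.934858668485477, 0.14672213481892332, 1.6425548277493924, -0.07493505277054714, 1.1630548036313901, 0.4032234719083897] [ 1.17407768 -0.44315535  0.25393528 -0.44343724 -0.53937223  1.3051649 ] [0.33758951766726153, -0.36545718446500464, 0.28438834184549927] [-3.135293925782203, -0.2020961766159528, -1.315525752694761] 0.0188 0.06636557892982285
```

```bash
cat >> h.py <<'E'
from scipy.optimize import least_squares
def rot(q):
    return R.from_euler('ZYZYZ',[q[0],q[1]+q[2],q[3],q[4],q[5]+np.pi])
E
python3 - <<'E'
from h import *
for q,r in [([-1.246,.342,1.5241,0,1.2753,-.146],[3.1416,-.0002,-1.1]),([-0.934858668485477, 0.14672213481892332, 1.6425548277493924, -0.07493505277054714, 1.1630548036313901, 0.4032234719083897],[-3.135293925782203, -0.2020961766159528, -1.315525752694761])]:
    print(rot(q).as_matrix().round(4)); print(R.from_euler('xyz',r).as_matrix().round(4))
E
```

```text
Traceback (most recent call last):
  File "h.py", line 18, in rot
    return R.from_euler('ZYZYZ',[q[0],q[1]+q[2],q[3],q[4],q[5]+np.pi])
           ~~~~~~~~~~~~^^^^^^^^^^^^^^^^^^^^^^^^^^^^^^^^^^^^^^^^^^^^^^^
  File "scipy/spatial/transform/_rotation.pyx", line 1413, in scipy.spatial.transform._rotation.Rotation.from_euler
ValueError: Expected axis specification to be a non-empty string of upto 3 characters, got ZYZYZ
```

>>> move_arm(increments=[[0,-20,-50,-10,0,0,0.1],[0,-20,-50,-10,0,-0.1,0.1],[0,0,0,0,0,0,0]])

```text
time: 2.1
tool_pos: [0.4306, -0.297, 0.301]
tool_rot: [-3.095, -0.099, -1.516]
contact_force: [-0.7, -0.8, -0.6]
opening: 0.0364
```

```bash
python3 - <<'E'
from h import *
o=robot.observe(); print(o['time'],o['qpos'].tolist(),o['qvel'],o['tool_pos'].tolist(),o['tool_rot'].tolist(),robot.grasp_offset,o['opening'])
E
```

```text
2.1 [-0.7274715945710346, 0.233201482016112, 1.4754706724818598, -0.038356138929432675, 1.330665251614112, 0.7937695862653965] [-0.01031121 -0.04089178  0.07190754 -0.03880034 -0.00953039 -0.01418024] [0.43061024523537106, -0.296972131380596, 0.30097280379664826] [-3.095325614511607, -0.09869313692609172, -1.5163099210542708] 0.0188 0.03636405526459785
```

>>> move_arm(increments=[[0,20,-40,-30,0,0,0.15],[0,20,-40,-30,0,0,0.15],[0,0,0,0,0,0,0]])

```text
time: 2.48
tool_pos: [0.5044, -0.3321, 0.3657]
tool_rot: [-3.077, -0.078, -1.824]
contact_force: [-0.5, 0.3, 0.3]
opening: 0.0065
```

```bash
python3 - <<'E'
from h import *
o=robot.observe(); print(o['time'],o['qpos'].tolist(),o['qvel'],o['tool_pos'].tolist(),o['tool_rot'].tolist(),robot.grasp_offset,o['opening'])
E
```

```text
2.475 [-0.6858662269931309, 0.3835940823567714, 1.091825775330583, -0.04384394908288835, 1.5749175358367224, 1.1333371448036913] [-0.00450962 -0.02728317  0.11595    -0.0078305   0.00096872 -0.02629251] [0.5044285082194603, -0.3321199534283572, 0.3657203343391723] [-3.077284846722404, -0.07820909585006519, -1.823903154520873] 0.0188 0.006509546462115369
```

```bash
sed -i '/^def rot/,$d' h.py; cat >> h.py <<'E'
D=[([-1.246,.342,1.5241,0,1.2753,-.146],[.2382,-.4679,.2268],[3.1416,-.0002,-1.1]),
([-0.934858668485477, 0.14672213481892332, 1.6425548277493924, -0.07493505277054714, 1.1630548036313901, 0.4032234719083897],[0.33758951766726153, -0.36545718446500464, 0.28438834184549927],[-3.135293925782203, -0.2020961766159528, -1.315525752694761]),
([-0.7274715945710346, 0.233201482016112, 1.4754706724818598, -0.038356138929432675, 1.330665251614112, 0.7937695862653965],[0.43061024523537106, -0.296972131380596, 0.30097280379664826],[-3.095325614511607, -0.09869313692609172, -1.5163099210542708]),
([-0.6858662269931309, 0.3835940823567714, 1.091825775330583, -0.04384394908288835, 1.5749175358367224, 1.1333371448036913],[0.5044285082194603, -0.3321199534283572, 0.3657203343391723],[-3.077284846722404, -0.07820909585006519, -1.823903154520873])]
Ry=lambda a:R.from_euler('y',a); Rz=lambda a:R.from_euler('z',a)
def fk(q,p):
    h,a,b,L,lat,e,w=p
    A=Rz(q[0]);B=A*Ry(q[1]);C=A*Ry(q[1]+q[2]);E_=C*Rz(q[3])*Ry(q[4])
    rt=E_*Rz(q[5]+np.pi)
    pos=np.array([0,0,h])+A.apply([0,lat,0])+B.apply([0,0,a])+C.apply([e,0,b])+E_.apply([w,0,L])
    return pos,rt
E
python3 - <<'E'
from h import *
np.set_printoptions(precision=4,suppress=True)
for q,x,r in D:
    print((fk(q,[0]*7)[1].inv()*R.from_euler('xyz',r)).magnitude())
for free in [(0,1,2,3,4),(0,1,2,3,4,5),(0,1,2,3,4,5,6)]:
  def f(v):
    p=np.zeros(7);p[list(free)]=v
    return np.concatenate([fk(q,p)[0]-x for q,x,r in D])
  s=least_squares(f,[.3,.4,.4,.2,.07,0,0][:len(free)]); print(s.x,abs(s.fun).max(),np.linalg.svd(s.jac)[1])
E
```

```text
3.660064072781571e-05
7.962834264295759e-16
4.672246707758501e-16
1.1396027734647131e-15
[0.1787 0.5394 0.3608 0.3541 0.0778] 0.005941227530867954 [3.4233 2.0609 2.0004 0.1492 0.0995]
[0.223  0.5063 0.3796 0.3183 0.0764 0.0465] 4.0422621281677173e-05 [3.9495 2.0704 2.0005 0.3005 0.1133 0.0983]
[0.223  0.5064 0.3796 0.3184 0.0764 0.0464 0.0001] 4.0958432006132917e-05 [3.9674 2.8469 2.001  0.3018 0.2153 0.106  0.0471]
```

```bash
cat >> h.py <<'E'
P=[0.2230,0.5064,0.3796,0.3183,0.0764,0.0465,0.0]
lo=np.array([-2.53,-.77,.04,-1,.28,-3.11]);hi=np.array([2.53,2.02,2.7,4.14,2.66,3.11])
YAW=np.radians(-4.3)
ex=np.array([np.cos(YAW),np.sin(YAW),0]);ey=np.array([-np.sin(YAW),np.cos(YAW),0]);ez=np.array([0,0,1.])
u=np.sin(np.radians(40))*ex+np.cos(np.radians(40))*ez; n=-np.cos(np.radians(40))*ex+np.sin(np.radians(40))*ez
def toolrot(phi,sx): # phi elevation rad, tool x = sx*ey
    z=np.cos(phi)*ex+np.sin(phi)*ez; x=sx*ey; return R.from_matrix(np.column_stack([x,np.cross(z,x),z]))
def ik(pos,rt,q0):
    def f(q):
        p,r=fk(q,P); return np.concatenate([(p-pos)*5,(r.inv()*rt).as_rotvec()])
    s=least_squares(f,np.clip(q0,lo+1e-6,hi-1e-6),bounds=(lo,hi)); return s.x,np.abs(s.fun).max()
E
python3 - <<'E'
from h import *
np.set_printoptions(precision=3,suppress=True)
lf=np.array([.547,-.077,.163])
for sx in (1,-1):
 for phi in (-30,-15,0,15):
  for dz in (-.03,0,.125):
    tip=lf-.02*n-.006*u-.010*ez+dz*u
    for q4 in (0,3.14):
      for q6 in (1.5,-1.5):
        q,e=ik(tip,toolrot(np.radians(phi),sx),[-.3,.6,1.6,q4,.8,q6])
        if e<1e-4: print(sx,phi,dz,q)
E
```

```text
1 -30 -0.03 [-0.495  0.552  2.485  2.694  0.952  1.623]
1 -30 -0.03 [-0.495  0.552  2.485  2.694  0.952  1.623]
1 -30 -0.03 [-0.495  0.552  2.485  2.694  0.952  1.623]
1 -30 0 [-0.466  0.472  2.42   2.673  0.82   1.7  ]
1 -30 0 [-0.466  0.472  2.42   2.673  0.82   1.7  ]
1 -30 0 [-0.466  0.472  2.42   2.673  0.82   1.7  ]
1 -30 0.125 [-0.381  0.295  2.131  2.419  0.405  2.095]
1 -30 0.125 [-0.381  0.295  2.131  2.419  0.405  2.095]
1 -30 0.125 [-0.381  0.295  2.131  2.419  0.405  2.095]
1 -15 -0.03 [-0.551  0.902  2.582  2.682  1.615  1.416]
1 -15 -0.03 [-0.551  0.902  2.582  2.682  1.615  1.416]
1 -15 -0.03 [-0.551  0.902  2.582  2.682  1.615  1.416]
1 -15 0 [-0.515  0.775  2.531  2.715  1.459  1.5  ]
1 -15 0 [-0.515  0.775  2.531  2.715  1.459  1.5  ]
1 -15 0 [-0.515  0.775  2.531  2.715  1.459  1.5  ]
1 -15 0.125 [-0.41   0.446  2.281  2.732  0.922  1.738]
1 -15 0.125 [-0.41   0.446  2.281  2.732  0.922  1.738]
1 -15 0.125 [-0.41   0.446  2.281  2.732  0.922  1.738]
1 0 -0.03 [-0.574  1.235  2.544  2.545  2.121  1.23 ]
1 0 -0.03 [-0.574  1.235  2.544  2.545  2.121  1.23 ]
1 0 -0.0
[... 2776 characters left out ...]
 [-0.421  0.69   2.342  2.794  1.467 -1.533]
-1 15 -0.03 [-0.551  1.426  2.396  2.421  2.406 -2.015]
-1 15 -0.03 [-0.551  1.426  2.396  2.421  2.406 -2.015]
-1 15 -0.03 [-0.551  1.426  2.396  2.421  2.406 -2.015]
-1 15 -0.03 [-0.551  1.426  2.396  2.421  2.406 -2.015]
-1 15 0 [-0.515  1.324  2.391  2.536  2.334 -1.896]
-1 15 0 [-0.515  1.324  2.391  2.536  2.334 -1.896]
-1 15 0 [-0.515  1.324  2.391  2.536  2.334 -1.896]
-1 15 0 [-0.515  1.324  2.391  2.536  2.334 -1.896]
-1 15 0.125 [-0.41   0.937  2.292  2.798  1.914 -1.601]
-1 15 0.125 [-0.41   0.937  2.292  2.798  1.914 -1.601]
-1 15 0.125 [-0.41   0.937  2.292  2.798  1.914 -1.601]
-1 15 0.125 [-0.41   0.937  2.292  2.798  1.914 -1.601]
```

```bash
cat > plan.py <<'E'
from h import *
np.set_printoptions(precision=3,suppress=True)
lf=np.array([.547,-.077,.163]); phi=np.radians(-20); RT=toolrot(phi,1); tz=RT.as_matrix()[:,2]; up=np.cross(tz,RT.as_matrix()[:,0]); 
# outward normal of finger's upper side
up=up if up[2]>0 else -up
C=lf-.020*n-.006*u-.011*up
def wp(c=0,back=0,trav=0): return C+(trav-c)*u-back*tz
if __name__=='__main__':
    q=robot.observe()['qpos']
    A,e=ik(wp(.025,.09),RT,[-.5,.7,2.5,2.7,1.4,1.55]); print('A',A,e,wp(.025,.09))
    print('up',up, 'tool y',RT.as_matrix()[:,1])
    print('C',C,'B',wp(.025))
    for s in np.linspace(0,1,17):
        x=q+s*(A-q); p,r=fk(x,P); m=r.as_matrix()
        el=Rz(x[0]).apply([0,P[4],0])+[0,0,P[0]]+(Rz(x[0])*Ry(x[1])).apply([0,0,P[1]])
        print(s,p,m[:,2],'wrist',p-P[3]*m[:,2],'elb',el)
E
python3 plan.py
```

```text
A [-0.756  0.528  2.7    2.444  1.201  1.525] 0.08683709797386918 [ 0.454 -0.07   0.147]
up [ 0.341 -0.026  0.94 ] tool y [ 0.341 -0.026  0.94 ]
C [ 0.555 -0.078  0.135] B [ 0.539 -0.076  0.116]
0.0 [ 0.504 -0.332  0.366] [ 0.043 -0.092 -0.995] wrist [ 0.491 -0.303  0.682] elb [ 0.195 -0.061  0.693]
0.0625 [ 0.514 -0.279  0.323] [ 0.075  0.083 -0.994] wrist [ 0.49  -0.306  0.639] elb [ 0.198 -0.064  0.691]
0.125 [ 0.521 -0.225  0.29 ] [ 0.11   0.252 -0.962] wrist [ 0.486 -0.305  0.596] elb [ 0.201 -0.068  0.689]
0.1875 [ 0.527 -0.173  0.268] [ 0.152  0.407 -0.901] wrist [ 0.478 -0.302  0.554] elb [ 0.204 -0.072  0.687]
0.25 [ 0.532 -0.124  0.254] [ 0.202  0.542 -0.816] wrist [ 0.468 -0.296  0.514] elb [ 0.207 -0.075  0.685]
0.3125 [ 0.538 -0.081  0.249] [ 0.264  0.649 -0.713] wrist [ 0.454 -0.288  0.476] elb [ 0.21  -0.079  0.684]
0.375 [ 0.544 -0.046  0.249] [ 0.338  0.725 -0.601] wrist [ 0.437 -0.276  0.44 ] elb [ 0.212 -0.082  0.682]
0.4375 [ 0.552 -0.019  0.252] [ 0.422  0.765 -0.487] wrist [ 0.417 -0.262  0.407] elb [ 0.215 -0.086  0.68 ]
0.5 [ 0.559 -0.002  0.256] [ 0.514  0.76
[... 221 characters left out ...]
wrist [ 0.347 -0.208  0.329] elb [ 0.223 -0.097  0.674]
0.6875 [0.572 0.    0.253] [ 0.79   0.585 -0.183] wrist [ 0.32  -0.186  0.311] elb [ 0.226 -0.101  0.671]
0.75 [ 0.567 -0.012  0.242] [ 0.863  0.474 -0.174] wrist [ 0.293 -0.163  0.297] elb [ 0.228 -0.105  0.669]
0.8125 [ 0.556 -0.028  0.225] [ 0.916  0.35  -0.196] wrist [ 0.265 -0.139  0.288] elb [ 0.231 -0.108  0.667]
0.875 [ 0.537 -0.045  0.204] [ 0.944  0.219 -0.248] wrist [ 0.236 -0.115  0.283] elb [ 0.233 -0.112  0.665]
0.9375 [ 0.508 -0.061  0.179] [ 0.941  0.09  -0.325] wrist [ 0.208 -0.09   0.282] elb [ 0.236 -0.116  0.663]
1.0 [ 0.469 -0.075  0.152] [ 0.906 -0.032 -0.422] wrist [ 0.18  -0.065  0.286] elb [ 0.238 -0.12   0.66 ]
```

```bash
python3 - <<'E'
from plan import *
for ph in (-15,-20,-25,-30,-40,-50):
    rt=toolrot(np.radians(ph),1); z=rt.as_matrix()[:,2]; up=rt.as_matrix()[:,1]
    C=lf-.020*n-.006*u-.011*up
    for c,b in ((.025,0),(.025,.03),(.025,.05),(.025,.07),(0,0),(-.125,0),(-.125,.06)):
        q,e=ik(C-c*u-b*z,rt,[-.5,.6,2.4,2.6,1.1,1.55]); print(ph,c,b,q if e<1e-3 else None)
E
```

```text
-15 0.025 0 [-0.551  0.888  2.582  2.683  1.603  1.423]
-15 0.025 0.03 [-0.617  0.931  2.671  2.614  1.706  1.338]
-15 0.025 0.05 None
-15 0.025 0.07 None
-15 0 0 [-0.52   0.781  2.539  2.71   1.471  1.494]
-15 -0.125 0 [-0.412  0.445  2.289  2.731  0.929  1.735]
-15 -0.125 0.06 [-0.484  0.347  2.424  2.659  0.973  1.746]
-20 0.025 0 [-0.536  0.761  2.564  2.702  1.387  1.488]
-20 0.025 0.03 [-0.597  0.763  2.646  2.651  1.456  1.438]
-20 0.025 0.05 None
-20 0.025 0.07 None
-20 0 0 [-0.507  0.665  2.516  2.715  1.258  1.553]
-20 -0.125 0 [-0.405  0.379  2.249  2.676  0.746  1.807]
-20 -0.125 0.06 [-0.471  0.255  2.368  2.586  0.757  1.853]
-25 0.025 0 [-0.518  0.641  2.532  2.704  1.163  1.556]
-25 0.025 0.03 [-0.572  0.606  2.604  2.659  1.195  1.535]
-25 0.025 0.05 [-0.615  0.584  2.652  2.621  1.216  1.519]
-25 0.025 0.07 [-0.667  0.559  2.7    2.576  1.232  1.501]
-25 0 0 [-0.492  0.558  2.48   2.703  1.041  1.619]
-25 -0.125 0 [-0.396  0.326  2.2    2.584  0.571  1.914]
-25 -0.125 0.06 [-0.455  0.186  2.301  2.455  0.559  2.01 ]
-30 0.025 0 [-0.498  0.536  2.489  2.686  0.941  1.63 ]
-30 0.025 0.03 [-0.544  0.474  2.549  2.637  0.943  1.636]
-30 0.025 0.05 [-0.581  0.429  2.588  2.595  0.94   1.645]
-30 0.025 0.07 [-0.624  0.379  2.625  2.543  0.932  1.66 ]
-30 0 0 [-0.474  0.468  2.434  2.668  0.83   1.696]
-30 -0.125 0 [-0.385  0.286  2.144  2.416  0.41   2.094]
-30 -0.125 0.06 [-0.437  0.139  2.228  2.21   0.393  2.277]
-40 0.025 0 [-0.455  0.385  2.376  2.549  0.534  1.845]
-40 0.025 0.03 [-0.487  0.3    2.415  2.454  0.505  1.92 ]
-40 0.025 0.05 [-0.511  0.239  2.438  2.37   0.483  1.99 ]
-40 0.025 0.07 [-0.539  0.175  2.458  2.264  0.462  2.082]
-40 0 0 [-0.435  0.343  2.318  2.469  0.448  1.956]
-40 -0.125 0 None
-40 -0.125 0.06 None
-50 0.025 0 None
-50 0.025 0.03 None
-50 0.025 0.05 None
-50 0.025 0.07 None
-50 0 0 None
-50 -0.125 0 None
-50 -0.125 0.06 None
```

```bash
cat > p2.py <<'E'
from plan import *
rt=toolrot(np.radians(-25),1); z=rt.as_matrix()[:,2]; up=rt.as_matrix()[:,1]
C=lf-.020*n-.006*u-.011*up
A,e=ik(C-.025*u-.05*z,rt,[-.5,.6,2.4,2.6,1.1,1.55])
M=np.array([-.65,.05,2.1,1.5,1.3,1.35])
Q0=D[-1][0]
path=[np.array(Q0)]
for a,b,N in ((np.array(Q0),M,10),(M,A,9)):
    path+=[a+(b-a)*(i+1)/N for i in range(N)]
E
python3 - <<'E'
from p2 import *
print(A,e,C)
prev=None
for x in path:
    p,r=fk(x,P); m=r.as_matrix()
    s=''
    if prev: 
        rel=prev[1].inv(); s=np.r_[rel.apply(p-prev[0])*1000,(rel*r).as_rotvec()]
        s=s.round(2)
    print(p,m[:,2],'wr',(p-P[3]*m[:,2]),s); prev=(p,r)
E
```

```text
[-0.615  0.584  2.652  2.621  1.216  1.519] 7.043365890524456e-12 [ 0.554 -0.078  0.136]
[ 0.504 -0.332  0.366] [ 0.043 -0.092 -0.995] wr [ 0.491 -0.303  0.682] 
[ 0.513 -0.273  0.347] [ 0.109  0.053 -0.993] wr [ 0.479 -0.29   0.663] [-60.46   7.11  13.85   0.03  -0.16   0.02]
[ 0.52  -0.214  0.336] [ 0.174  0.196 -0.965] wr [ 0.465 -0.277  0.643] [-57.68  10.29  15.11   0.02  -0.16   0.04]
[ 0.525 -0.157  0.332] [ 0.239  0.329 -0.914] wr [ 0.449 -0.262  0.622] [-53.9   13.08  15.9    0.02  -0.16   0.05]
[ 0.529 -0.103  0.334] [ 0.304  0.448 -0.841] wr [ 0.432 -0.246  0.602] [-49.2   15.35  16.08   0.02  -0.15   0.06]
[ 0.531 -0.055  0.343] [ 0.371  0.548 -0.75 ] wr [ 0.413 -0.229  0.581] [-43.72  16.98  15.56   0.02  -0.15   0.08]
[ 0.533 -0.012  0.355] [ 0.44   0.624 -0.646] wr [ 0.393 -0.211  0.561] [-37.65  17.84  14.24   0.02  -0.14   0.09]
[0.535 0.022 0.371] [ 0.511  0.674 -0.534] wr [ 0.372 -0.192  0.541] [-31.22  17.81  12.09   0.03  -0.14   0.1 ]
[0.535 0.049 0.387] [ 0.584  0.695 -0.419] wr [ 0.349 -0.173  0.521] [-24.68  16.79   9.09   0.03  -0.13   0.11]
[0.534 0.067 0.4
[... 538 characters left out ...]
07   0.17]
[0.567 0.02  0.331] [ 0.911  0.406 -0.072] wr [ 0.277 -0.109  0.355] [  6.58 -33.35  -3.71   0.06  -0.07   0.16]
[0.566 0.    0.298] [ 0.945  0.312 -0.1  ] wr [ 0.265 -0.099  0.33 ] [  4.41 -37.86  -6.69   0.08  -0.07   0.16]
[ 0.559 -0.02   0.261] [ 0.965  0.213 -0.153] wr [ 0.252 -0.088  0.31 ] [  1.55 -41.91  -9.36   0.09  -0.07   0.15]
[ 0.545 -0.04   0.221] [ 0.967  0.114 -0.227] wr [ 0.237 -0.076  0.293] [ -1.92 -45.4  -11.72   0.1   -0.08   0.14]
[ 0.523 -0.058  0.179] [ 0.948  0.019 -0.319] wr [ 0.221 -0.064  0.281] [ -5.92 -48.21 -13.77   0.11  -0.08   0.13]
[ 0.493 -0.073  0.138] [ 0.904 -0.068 -0.423] wr [ 0.205 -0.051  0.272] [-10.38 -50.26 -15.51   0.12  -0.08   0.12]
```

>>> move_arm(increments=[[0,-60,7,14,0.03,-0.16,0.02],[0,-58,10,15,0.02,-0.16,0.04],[0,-54,13,16,0.02,-0.16,0.05],[0,-49,15,16,0.02,-0.15,0.06],[0,-44,17,16,0.02,-0.15,0.08],[0,-38,18,14,0.02,-0.14,0.09],[0,-31,18,12,0.03,-0.14,0.1],[0,-25,17,9,0.03,-0.13,0.11],[0,-18,15,5,0.04,-0.13,0.12],[0,-12,12,1,0.04,-0.12,0.12]])

```text
time: 3.72
tool_pos: [0.5181, 0.0855, 0.4155]
tool_rot: [2.046, 1.16, 2.734]
contact_force: [-0.7, -0.9, 0.4]
opening: 0.0002
```

```bash
cat > seg.py <<'E'
from p2 import *
def incs(q0,goals):
    prev=fk(q0,P); x0=np.array(q0)
    for g,N in goals:
        for i in range(N):
            x=x0+(g-x0)*(i+1)/N; p,r=fk(x,P); rel=prev[1].inv()
            print(np.r_[(rel.apply(p-prev[0])*1000).round(),(rel*r).as_rotvec().round(2)].tolist(),'|',p,r.as_matrix()[:,2]); prev=(p,r)
        x0=g
E
python3 - <<'E'
from seg import *
o=robot.observe(); print(o['time'],o['qpos'],o['tool_pos'],fk(o['qpos'],P)[0],M)
M2,e=ik(np.array([.48,-.07,.22]),rt,A); print(M2,e)
incs(o['qpos'],[(M2,9),(A,3)])
E
```

```text
3.725 [-0.655  0.028  2.152  1.527  1.309  1.356] [0.518 0.085 0.416] [0.518 0.086 0.416] [-0.65  0.05  2.1   1.5   1.3   1.35]
[-0.642  0.16   2.589  2.412  0.818  1.856] 1.2351231148954867e-14
[1.0, -20.0, 1.0, 0.07, -0.06, 0.14] | [0.53  0.071 0.407] [ 0.796  0.586 -0.153]
[2.0, -22.0, -1.0, 0.07, -0.06, 0.15] | [0.538 0.054 0.396] [ 0.848  0.511 -0.138]
[2.0, -25.0, -3.0, 0.07, -0.06, 0.15] | [0.544 0.035 0.38 ] [ 0.893  0.429 -0.138]
[2.0, -27.0, -5.0, 0.07, -0.06, 0.15] | [0.545 0.015 0.361] [ 0.927  0.343 -0.153]
[1.0, -30.0, -6.0, 0.08, -0.06, 0.15] | [ 0.542 -0.005  0.338] [ 0.95   0.254 -0.182]
[-0.0, -33.0, -8.0, 0.08, -0.06, 0.15] | [ 0.534 -0.024  0.312] [ 0.96   0.166 -0.226]
[-2.0, -35.0, -9.0, 0.08, -0.06, 0.15] | [ 0.521 -0.042  0.283] [ 0.956  0.081 -0.282]
[-5.0, -37.0, -10.0, 0.08, -0.06, 0.15] | [ 0.503 -0.057  0.252] [ 0.937  0.003 -0.348]
[-8.0, -39.0, -11.0, 0.08, -0.07, 0.15] | [ 0.48 -0.07  0.22] [ 0.904 -0.068 -0.423]
[4.0, -21.0, 19.0, -0.0, 0.02, 0.01] | [ 0.488 -0.067  0.193] [ 0.907 -0.047 -0.418]
[-1.0, -23.0, 15.0, -0.0, -0.0, 0.0] | [ 0.493 -0.068  0.166] [ 0.908 -0.048 -0.417]
[-6.0, -26.0, 12.0, 0.01, -0.02, -0.01] | [ 0.493 -0.073  0.138] [ 0.904 -0.068 -0.423]
```

>>> move_arm(increments=[[0,1,-20,1,0.07,-0.06,0.14],[0,2,-22,-1,0.07,-0.06,0.15],[0,2,-25,-3,0.07,-0.06,0.15],[0,2,-27,-5,0.07,-0.06,0.15],[0,1,-30,-6,0.08,-0.06,0.15],[0,0,-33,-8,0.08,-0.06,0.15],[0,-2,-35,-9,0.08,-0.06,0.15],[0,-5,-37,-10,0.08,-0.06,0.15],[0,-8,-39,-11,0.08,-0.07,0.15]])

```text
time: 4.85
tool_pos: [0.4513, -0.0674, 0.2039]
tool_rot: [2.043, 0.015, 1.461]
contact_force: [0.4, -1.4, -0.1]
opening: 0.0001
```

```bash
python3 - <<'E'
from seg import *
o=robot.observe(); print(o['time'],o['qpos'],o['tool_pos'],fk(o['qpos'],P)[0],o['contact_force'])
incs(o['qpos'],[(A,5)])
for c in ['side','top','wrist']: snap(c,c+'1.png')
E
```

```text
4.85 [-0.654  0.155  2.661  2.476  0.828  1.777] [ 0.451 -0.067  0.204] [ 0.452 -0.067  0.204] [ 0.444 -1.356 -0.144]
[2.0, -5.0, 15.0, -0.01, 0.02, 0.0] | [ 0.462 -0.067  0.193] [ 0.89  -0.086 -0.447]
[1.0, -7.0, 14.0, -0.01, 0.01, 0.0] | [ 0.472 -0.067  0.18 ] [ 0.895 -0.073 -0.44 ]
[-1.0, -8.0, 13.0, -0.01, 0.01, 0.0] | [ 0.48  -0.068  0.167] [ 0.899 -0.066 -0.433]
[-2.0, -10.0, 13.0, -0.01, 0.0, -0.0] | [ 0.487 -0.07   0.153] [ 0.902 -0.064 -0.427]
[-2.0, -11.0, 12.0, -0.0, -0.0, -0.0] | [ 0.493 -0.073  0.138] [ 0.904 -0.068 -0.423]
```

View pics/side1.png

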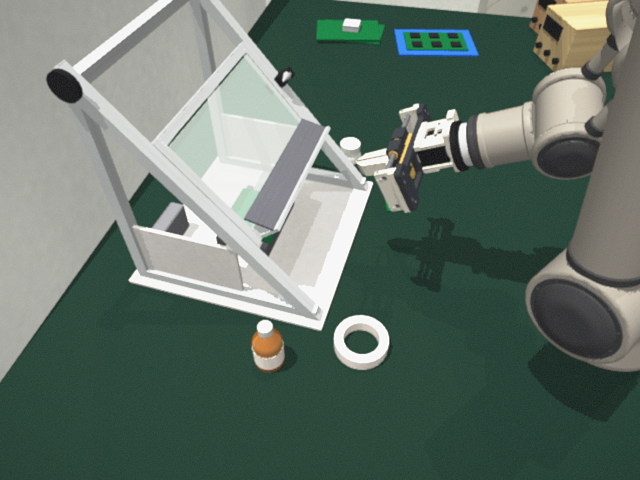

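View pics/top1.png

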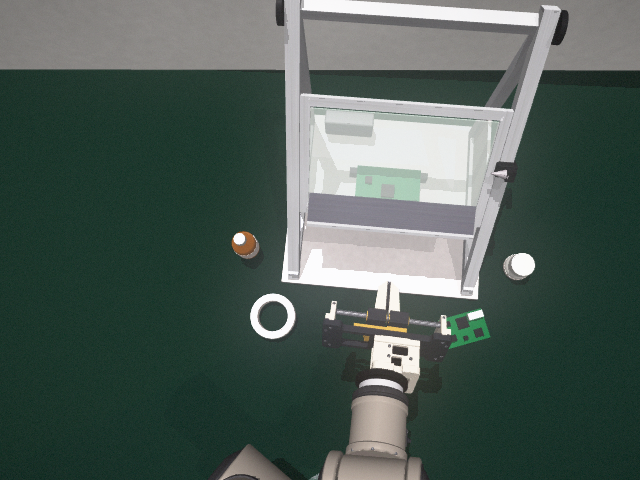

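View pics/wrist1.png

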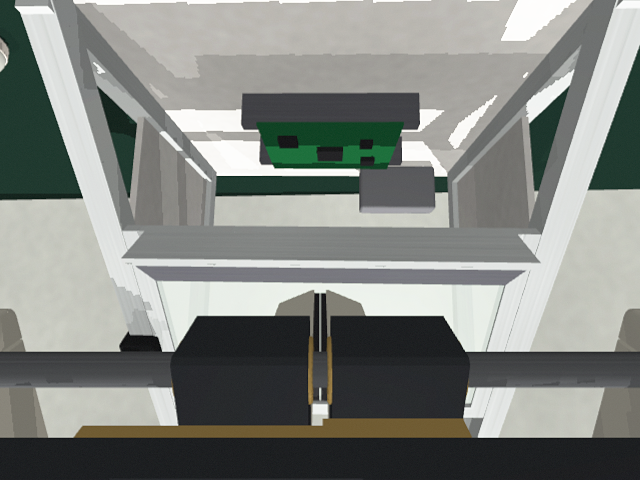

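>>> move_arm(increments=[[0,2,-5,15,-0.01,0.02,0],[0,1,-7,14,-0.01,0.01,0],[0,-1,-8,14,-0.01,0.01,0],[0,-2,-11,14,-0.01,0,0],[0,-2,-14,12,0,0,0],[0,0,0,0,0,0,0]])

```text
time: 5.75
tool_pos: [0.4989, -0.0727, 0.1385]
tool_rot: [1.984, 0.02, 1.518]
contact_force: [-0.5, 0.5, 0.1]
opening: 0.001
```

```bash
cat > tgt.py <<'E'
from p2 import *
def to(pos,r=rt):
    o=robot.observe(); m=R.from_euler('xyz',o['tool_rot']); 
    print(o['time'],o['tool_pos'],'F',o['contact_force'],'u-force',o['contact_force']@u,'q',o['qpos'])
    print('need',(m.inv().apply(pos-o['tool_pos'])*1000).round(1),(m.inv()*r).as_rotvec().round(3))
E
python3 -c "
from tgt import *
to(C-.025*u-.05*z); to(C-.025*u)"
```

```text
5.75 [ 0.499 -0.073  0.139] F [-0.47   0.502  0.088] u-force -0.25827721264016856 q [-0.62   0.608  2.644  2.605  1.252  1.488]
need [-0.6 -3.4 -5.4] [ 0.023 -0.012  0.027]
5.75 [ 0.499 -0.073  0.139] F [-0.47   0.502  0.088] u-force -0.25827721264016856 q [-0.62   0.608  2.644  2.605  1.252  1.488]
need [-1.1 -4.6 44.6] [ 0.023 -0.012  0.027]
```

>>> move_arm(increments=[[0,0,-4,10,0.02,-0.01,0.03],[0,0,0,15,0,0,0],[0,0,0,15,0,0,0],[0,0,0,5,0,0,0],[0,0,0,0,0,0,0]])

```text
time: 6.38
tool_pos: [0.541, -0.0751, 0.1193]
tool_rot: [1.997, 0.001, 1.501]
contact_force: [0.0, 0.2, -0.5]
opening: 0.0004
```

```bash
python3 -c "
from tgt import *
to(C-.025*u); to(C-.005*u)
for c in ['side','wrist']: snap(c,c+'2.png')"
```

```text
6.375 [ 0.541 -0.075  0.119] F [ 0.02   0.231 -0.491] u-force -0.374506155883079 q [-0.514  0.639  2.526  2.702  1.165  1.559]
need [-1.4 -3.9 -1.7] [ 0.01  -0.004  0.003]
6.375 [ 0.541 -0.075  0.119] F [ 0.02   0.231 -0.491] u-force -0.374506155883079 q [-0.514  0.639  2.526  2.702  1.165  1.559]
need [-1.5 15.3  3.7] [ 0.01  -0.004  0.003]
```

View pics/side2.png

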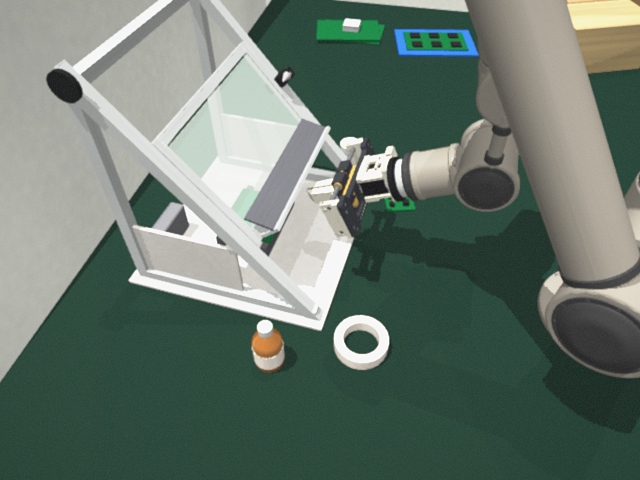

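View pics/wrist2.png

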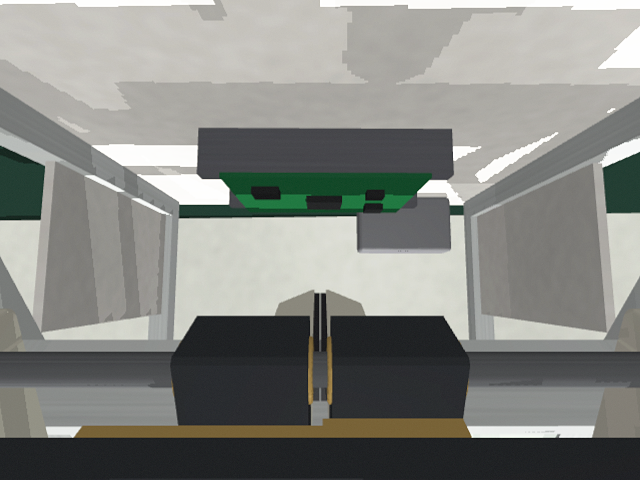

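>>> move_arm(increments=[[0,0,4.8,1.3,0.01,0,0],[0,0,4.8,1.3,0,0,0],[0,0,2.9,0.8,0,0,0],[0,0,2.9,0.8,0,0,0],[0,0,2.9,0.8,0,0,0]])

```text
time: 7.1
tool_pos: [0.5519, -0.076, 0.1336]
tool_rot: [2.01, -0.0, 1.5]
contact_force: [-0.3, 0.1, 0.5]
opening: 0.0006
```

```bash
python3 -c "
from tgt import *
to(C)"
```

```text
7.1 [ 0.552 -0.076  0.134] F [-0.272  0.148  0.512] u-force 0.2108842719405623 q [-0.493  0.562  2.484  2.699  1.044  1.616]
need [-1.4  2.6  1. ] [-0.003 -0.003  0.001]
```

>>> move_arm(increments=[[0,0,2.9,0.8,0,0,0],[0,0,2.9,0.8,0,0,0],[0,0,2.9,0.8,0,0,0]])

```text
time: 7.48
tool_pos: [0.5581, -0.0764, 0.1408]
tool_rot: [2.011, -0.0, 1.5]
contact_force: [0.7, 0.6, -0.1]
opening: 0.0003
```

```bash
python3 -c "
from tgt import *
to(C)"
```

```text
7.475 [ 0.558 -0.076  0.141] F [ 0.661  0.58  -0.114] u-force 0.30863791447399774 q [-0.483  0.534  2.464  2.696  1.     1.639]
need [-1.4 -6.5 -1.6] [-0.004 -0.004  0.001]
```

>>> move_arm(increments=[[0,0,2.9,0.8,0,0,0],[0,0,2.9,0.8,0,0,0]])

```text
time: 7.72
tool_pos: [0.561, -0.0765, 0.1442]
tool_rot: [2.015, -0.001, 1.499]
contact_force: [-2.7, -0.4, -2.1]
opening: 0.0005
```

```bash
python3 -c "
from tgt import *
to(C)
for c in ['side','wrist']: snap(c,c+'3.png')
s=cv2.imread('pics/side3.png'); cv2.imwrite('pics/s3z.png',cv2.resize(s[90:240,230:430],None,fx=4,fy=4,interpolation=2))"
```

```text
7.725 [ 0.561 -0.077  0.144] F [-2.712 -0.381 -2.106] u-force -3.3327923150288052 q [-0.477  0.517  2.452  2.694  0.969  1.654]
need [ -1.5 -10.8  -2.7] [-0.008 -0.003  0.   ]
```

View pics/s3z.png

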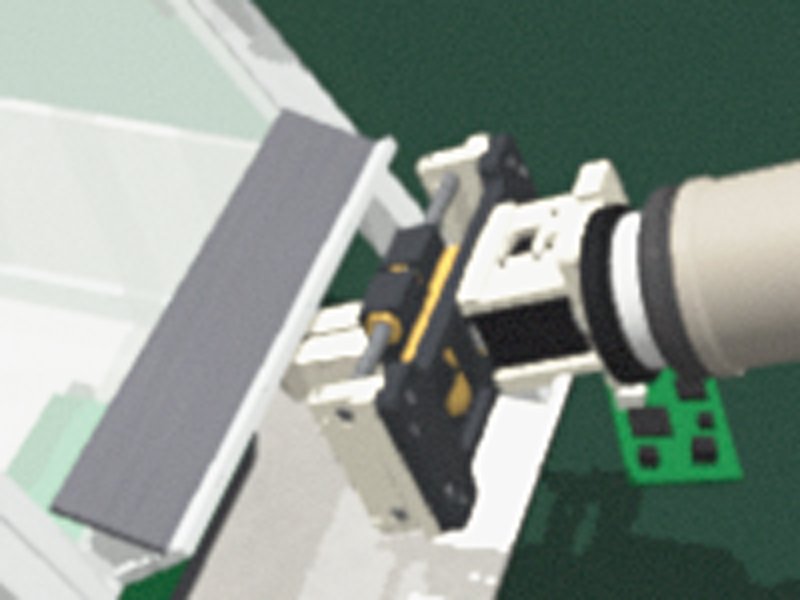

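View pics/wrist3.png

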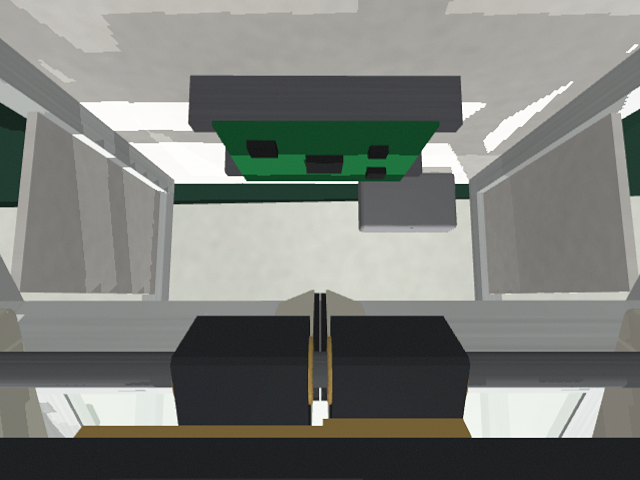

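>>> move_arm(increments=[[0,0,4.8,1.3,0,0,0],[0,0,4.8,1.3,0,0,0],[0,0,4.8,1.3,0,0,0],[0,0,4.8,1.3,0,0,0],[0,0,4.8,1.3,0,0,0],[0,0,4.8,1.3,0,0,0],[0,0,4.8,1.3,0,0,0],[0,0,4.8,1.3,0,0,0]])

```text
time: 8.82
tool_pos: [0.5882, -0.0785, 0.1764]
tool_rot: [2.016, -0.001, 1.498]
contact_force: [-3.8, -0.5, -0.9]
opening: 0.0001
```

```bash
python3 -c "
from tgt import *
to(C+.112*u)
o=robot.observe(); d=o['tool_pos']-C; print('u',d@u,'n',d@n,'y',d@ey)
s=snap('side','side4.png'); snap('top','top4.png')"
```

```text
8.825 [ 0.588 -0.079  0.176] F [-3.823 -0.49  -0.907] u-force -3.1217600641505534 q [-0.441  0.421  2.359  2.668  0.795  1.752]
need [-1.6 56.8 14.6] [-0.009 -0.003 -0.   ]
u 0.05335066932309909 n -5.4848531652249705e-05 y 0.001555857803624288
```

View pics/side4.png

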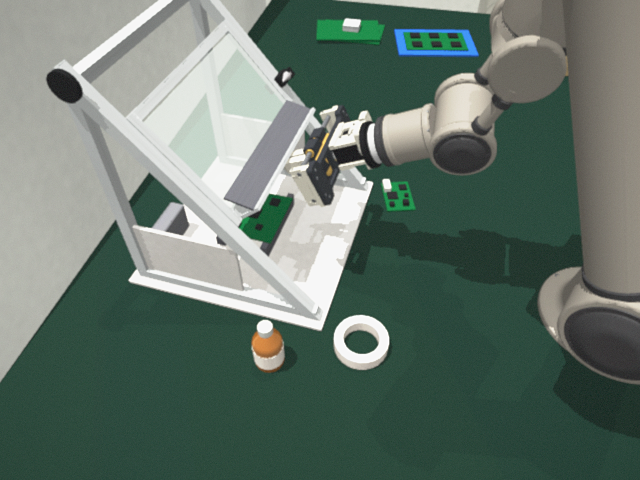

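View pics/top4.png

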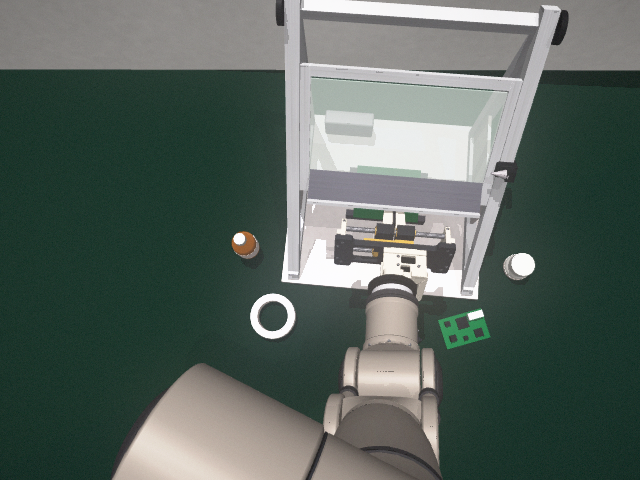

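>>> move_arm(increments=[[0,0,4.8,1.3,0,0,0],[0,0,4.8,1.3,0,0,0],[0,0,4.8,1.3,0,0,0],[0,0,4.8,1.3,0,0,0],[0,0,4.8,1.3,0,0,0],[0,0,4.8,1.3,0,0,0],[0,0,4.8,1.3,0,0,0],[0,0,4.8,1.3,0,0,0],[0,0,4.8,1.3,0,0,0],[0,0,4.8,1.3,0,0,0],[0,0,4.8,1.3,0,0,0]])

```text
time: 10.3
tool_pos: [0.6258, -0.0811, 0.2206]
tool_rot: [2.016, -0.001, 1.499]
contact_force: [-5.1, -0.3, -0.1]
opening: 0.0007
```

```bash
python3 -c "
from tgt import *
to(C+.112*u)
o=robot.observe(); d=o['tool_pos']-C; print('u',d@u,'n',d@n,'y',d@ey)
s=snap('side','side5.png')['img'][:,:,::-1]; t=snap('top','top5.png')['img'][:,:,::-1]
cv2.imwrite('pics/s5z.png',cv2.resize(s[55:130,240:340],None,fx=8,fy=8,interpolation=2))
cv2.imwrite('pics/t5z.png',cv2.resize(t[140:215,440:540],None,fx=8,fy=8,interpolation=2))
"
```

```text
10.3 [ 0.626 -0.081  0.221] F [-5.058 -0.339 -0.11 ] u-force -3.3097371434684724 q [-0.4    0.337  2.225  2.595  0.595  1.893]
need [-1.8  0.6 -0.4] [-0.009 -0.003  0.   ]
u 0.11148033844327085 n -0.0005785374424030487 y 0.0018089674248039605
```

View pics/s5z.png

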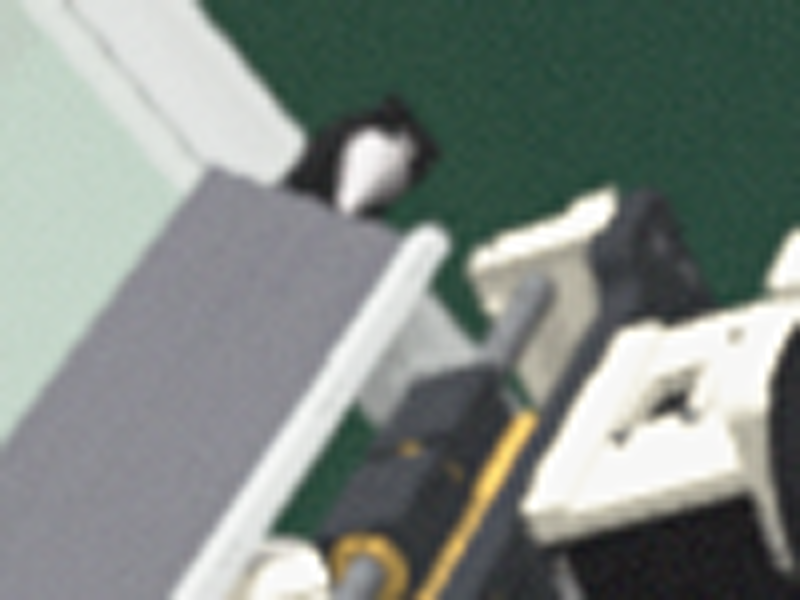

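View pics/t5z.png

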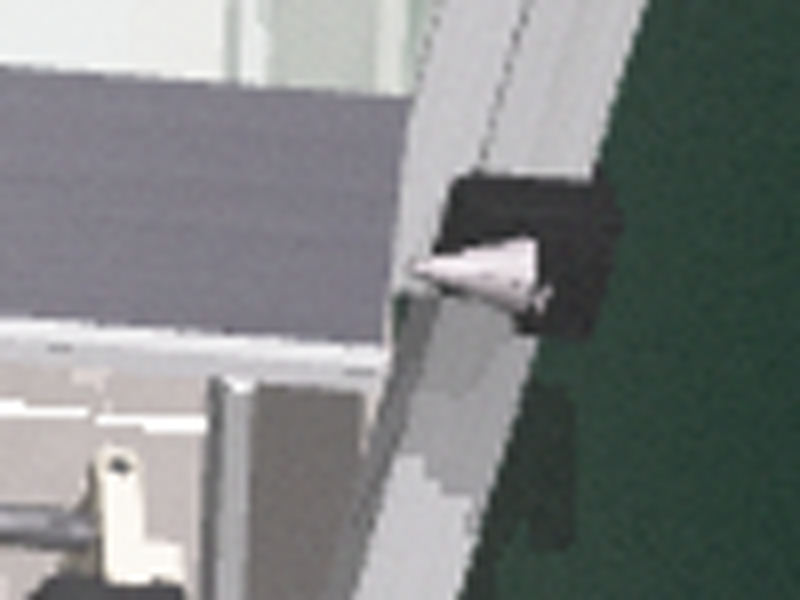

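```bash
cat > ov.py <<'E'
from h import *
np.set_printoptions(precision=4,suppress=True)
def go(sl,tl,sm,tm,tag,draw=True):
    s,t=load('side'),load('top')
    E,e1=tri([ray(s,*sl),ray(t,*tl)]); K,e2=tri([ray(s,*sm),ray(t,*tm)])
    d=K-E; print('E',E,e1,'K',K,e2); print('d u %.4f n %.4f y %.4f'%(d@u,d@n,d@ey))
    if draw:
      for c,o,d_ in (('side',(240,55),s),('top',(440,140),t)):
        im=cv2.resize(d_['img'][o[1]:o[1]+75,o[0]:o[0]+100,::-1],None,fx=8,fy=8,interpolation=2)
        def L(a,b,col):
            pa,pb=[tuple(int(round((proj(d_,p)[i]-o[i]+.5)*8)) for i in (0,1)) for p in (a,b)]; cv2.line(im,pa,pb,col,1)
        for h in (-.003,.003): L(E+h*u,E+h*u+.06*ey,(0,0,255))
        L(E-.003*u,E+.003*u,(0,0,255)); L(E+.003*u,E+.003*u-.008*n,(0,0,255)); L(E+.003*u-.008*n,E+.003*u-.008*n+.06*ey,(0,0,255))
        L(E+.003*u-.008*n,E+.049*u-.04*n,(0,0,255)); L(E+.049*u-.04*n,E+.049*u-.04*n+.06*ey,(0,0,255))
        L(K,K-.026*ey,(255,0,0)); L(K-.003*n,K+.003*n,(255,0,0)); L(K-.003*u,K+.003*u,(255,0,0))
        cv2.imwrite('pics/ov_%s_%s.png'%(c,tag),im)
E
python3 -c "
from ov import *
go((295.1-.4,85-.4),(488.25-.4,187.75-.4),(282.8,81.2),(491.2,173),'5')"
```

```text
E [ 0.6001 -0.2246  0.2469] [np.float64(0.00046584786453834106), np.float64(0.0004658478645385136)] K [ 0.6243 -0.2308  0.2473] [np.float64(0.00018448294023905022), np.float64(0.00018448294023928527)]
d u 0.0162 n -0.0186 y -0.0044
```

View pics/ov_side_5.png

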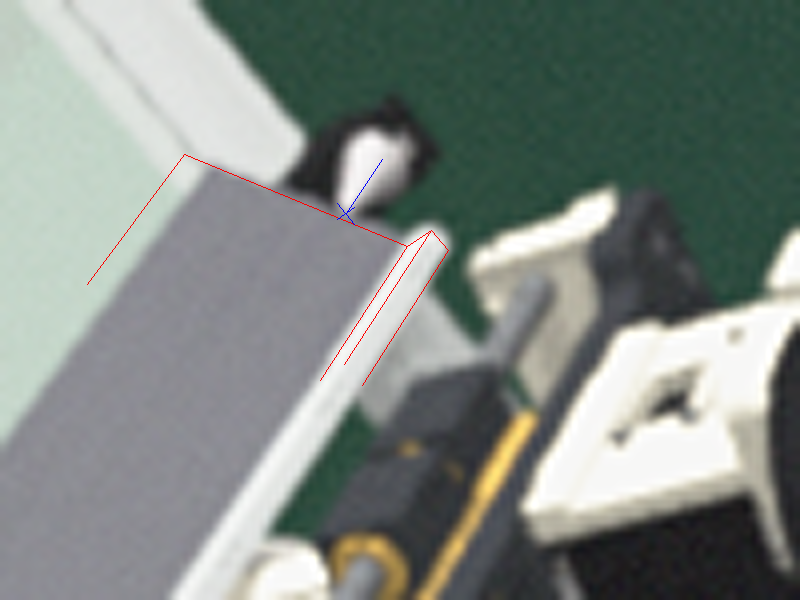

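View pics/ov_top_5.png

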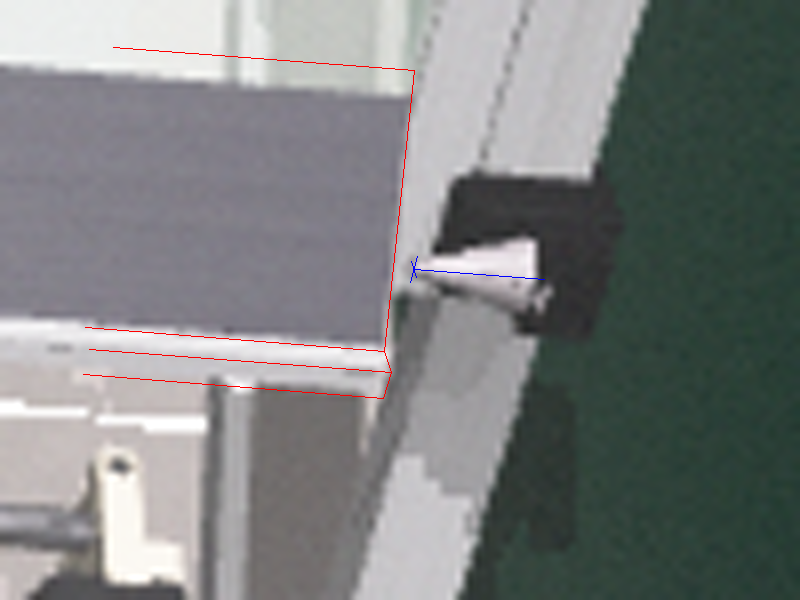

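```bash
python3 -c "
from ov import *
go((294.5,83.8),(488,186.4),(282.8,81.2),(491.2,173),'5b')"
```

```text
E [ 0.6007 -0.2244  0.2487] [np.float64(0.000843104038836418), np.float64(0.0008431040388364681)] K [ 0.6243 -0.2308  0.2473] [np.float64(0.00018448294023905022), np.float64(0.00018448294023928527)]
d u 0.0144 n -0.0193 y -0.0047
```

View pics/ov_side_5b.png

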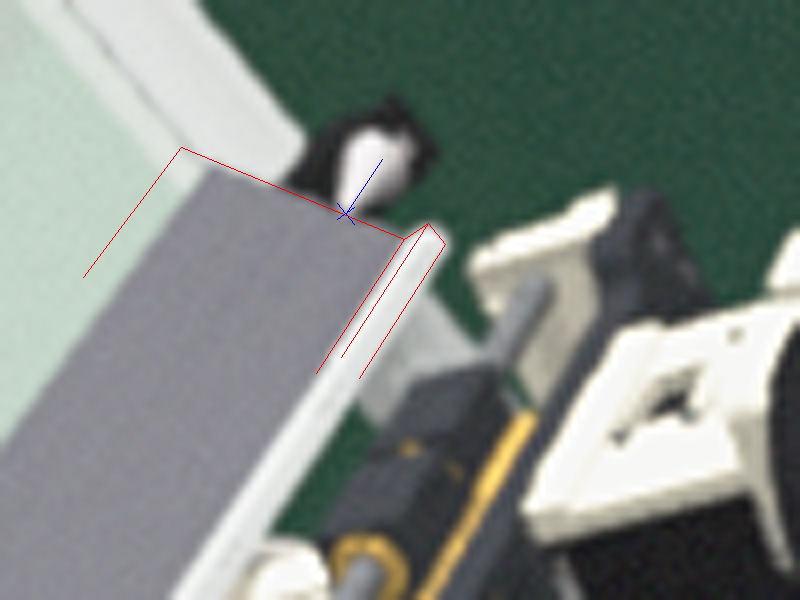

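View pics/ov_top_5b.png

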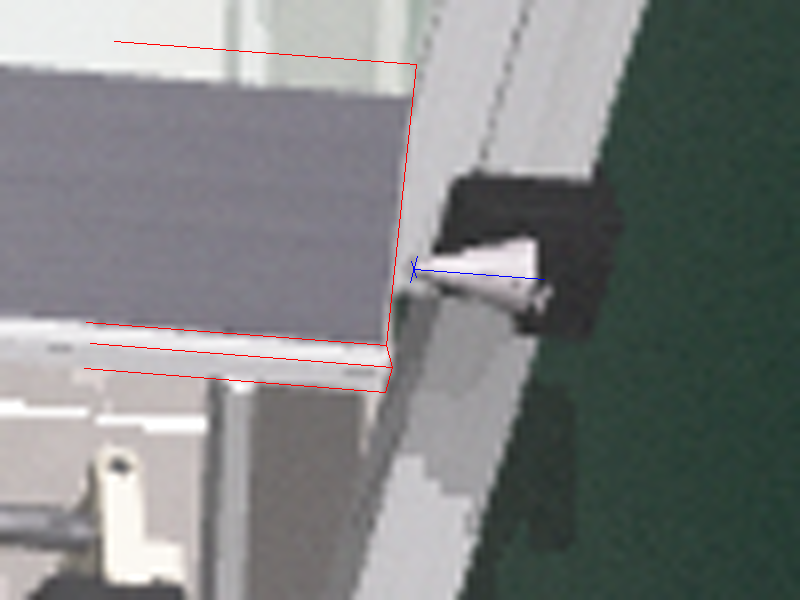

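>>> move_arm(increments=[[0,0,2.9,0.8,0,0,0],[0,0,2.9,0.8,0,0,0],[0,0,1.9,0.5,0,0,0],[0,0,0,0,0,0,0]])

```text
time: 10.9
tool_pos: [0.6316, -0.0815, 0.2274]
tool_rot: [2.015, -0.001, 1.499]
contact_force: [-2.6, -0.9, -0.3]
opening: 0.0005
```

```bash
python3 -c "
from tgt import *
to(C+.12*u)
o=robot.observe(); d=o['tool_pos']-C; print('u',d@u,'n',d@n,'y',d@ey)
s=snap('side','side6.png')['img'][:,:,::-1]; t=snap('top','top6.png')['img'][:,:,::-1]
# image shift check in lip-end patches
from ov import *
E=np.array([ 0.6007, -0.2244 , 0.2487])
s,t=load('side'),load('top')
for k in (.007,.009,.011): print(k,proj(s,E+k*u),proj(t,E+k*u))
E1=E+.009*u
go(proj(s,E1),proj(t,E1),(282.8,81.2),(491.2,173),'6')
"
```

```text
10.9 [ 0.632 -0.081  0.227] F [-2.614 -0.897 -0.272] u-force -1.8404876798815608 q [-0.395  0.328  2.205  2.58   0.57   1.916]
need [-1.9 -0.3 -0.7] [-0.008 -0.004  0.001]
u 0.12046088874774566 n -0.0006463800341610926 y 0.00189174149464933
0.007 (np.float64(291.64315310605366), np.float64(80.63701246275633)) (np.float64(489.1236254462791), np.float64(183.21345463119633))
0.009 (np.float64(290.94639871876825), np.float64(79.773855547707)) (np.float64(489.43063703009443), np.float64(182.14339902467725))
0.011 (np.float64(290.2483119904103), np.float64(78.90904809492011)) (np.float64(489.7386302969123), np.float64(181.06992186843132))
E [ 0.6065 -0.2248  0.2556] [np.float64(4.638171781942258e-16), np.float64(2.6910028968576024e-16)] K [ 0.6243 -0.2308  0.2473] [np.float64(0.00018448294023905022), np.float64(0.00018448294023928527)]
d u 0.0054 n -0.0193 y -0.0046
```

View pics/ov_side_6.png

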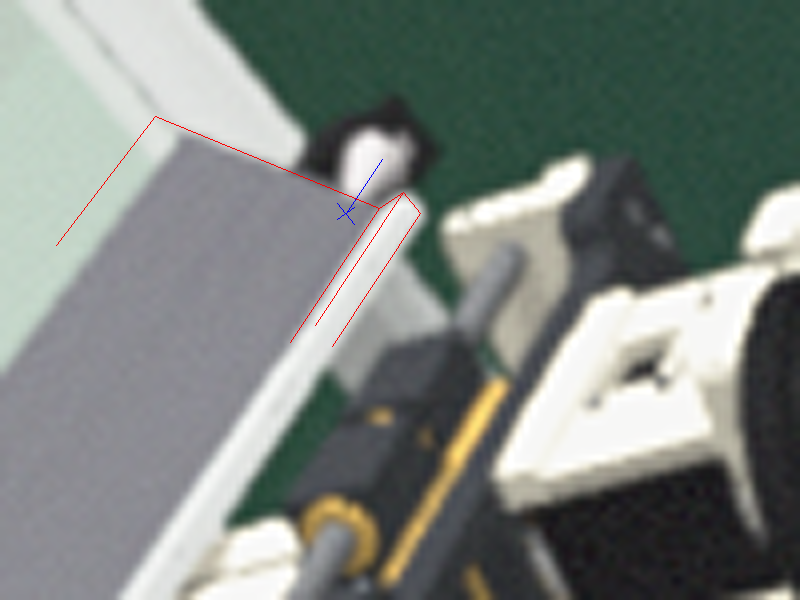

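View pics/ov_top_6.png

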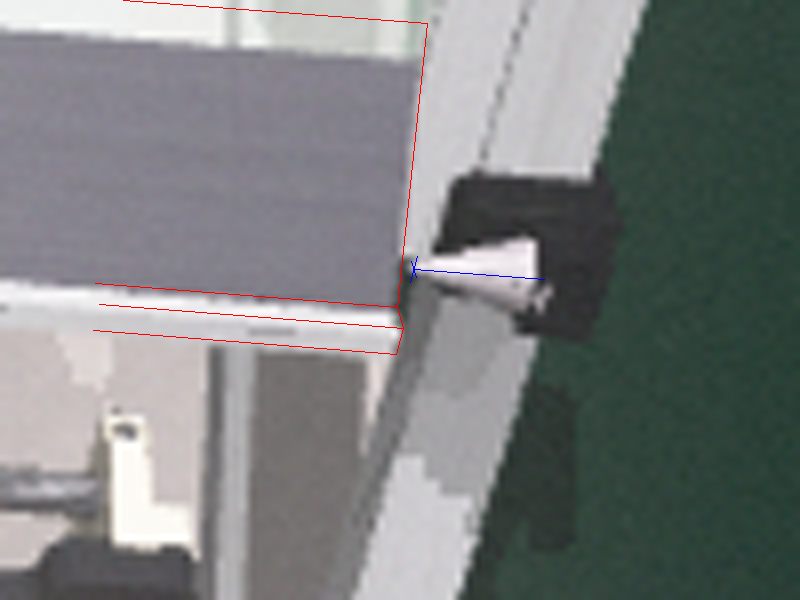

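```bash
python3 -c "
import cv2,numpy as np
s=cv2.imread('pics/side0.png');t=cv2.imread('pics/top0.png')
a=cv2.resize(s[62:92,270:300],None,fx=13,fy=13,interpolation=0);b=cv2.resize(t[160:190,480:510],None,fx=13,fy=13,interpolation=0)
cv2.imwrite('pics/cone.png',np.hstack([a,b]))
print(s[72:88,276:292].mean(2).astype(int)); print(t[166:182,486:500].mean(2).astype(int))
"
```

```text
[[226 202 102  55  52  47  46 104 176 228 242 218 164 138 131  78]
 [223 188  91  54  50  44  65 153 234 245 244 237 216 193 151 106]
 [210 147  65  50  47  38  84 185 242 244 241 231 209 201 151  98]
 [170  91  46  44  35  45 102 198 242 243 239 226 204 176 132  66]
 [ 96  51  45  44  39  47 116 215 242 241 230 210 173 149 113  53]
 [ 58  42  40  41  41  52 128 222 242 235 212 175 148 124  93  51]
 [ 35  32  36  38  39  56 147 232 242 221 179 142 116  99  75  51]
 [ 31  33  36  41  33  65 177 241 229 184 136  98  88  70  58  57]
 [ 40  34  33  34  33  58 169 232 181 122  89  60  57  56  63  61]
 [ 81  35  33  29  37  51 122 169 112  63  44  37  49  63  62  63]
 [146  70  38  31  36  39  63  84  43  34  40  47  60  60  60  58]
 [202 139  59  33  34  33  36  41  35  46  78  93  69  56  63  64]
 [224 194 117  46  37  36  34  33  40  73 125 139  92  60  63  60]
 [226 218 169  90  39  25  27  45  76 120 157 164 130  90  62  64]
 [225 225 207 155  87  49  59  95 134 158 171 175 162 131  88  63]
 [219 225 224 207 159 113 108 147 170 174 174 171 175 165 135  82]]
[[188 173 192 193 195 193 1
[... 217 characters left out ...]
4 196 195 194 191 183 179  86  59  58  58  59  57]
 [158 193 196 195 193 193 180 179  67  71  81 104 192 199]
 [175 197 196 195 193 163 184 187 217 220 223 228 228 227]
 [195 195 195 196 173 163 215 215 224 232 232 239 241 239]
 [195 196 194 194 184 149 130 125 170 174 202 196 194 198]
 [195 197 199 195 183 180 178 147 102  94 126 131 155 169]
 [194 196 197 182 182 181 182 149 146  71  69  79 110 120]
 [183 182 184 181 183 182 183 148 137 131 143 115 115 130]
 [183 183 188 184 183 181 184 149 126 143 144 146 144 144]
 [185 185 182 182 183 184 186 151 126 146 145 148 146 147]
 [187 184 185 181 182 183 183 146 136 143 147 146 144 148]
 [186 186 181 186 182 182 186 137 146 142 146 146 146 148]]
```

View pics/cone.png

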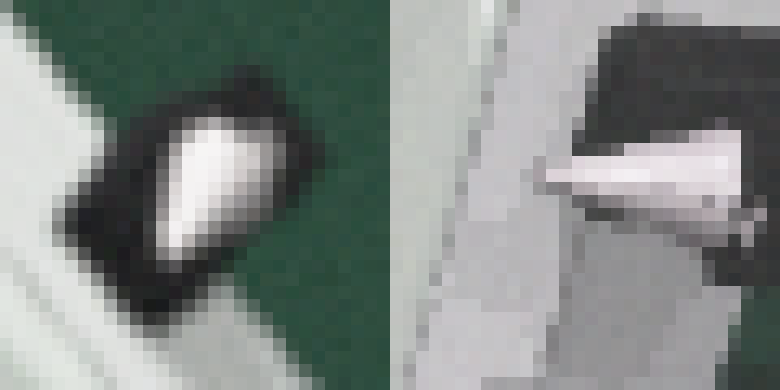

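```bash
python3 -c "
from ov import *
s,t=load('side'),load('top'); E1=np.array([0.6065,-.2248,.2556])
for a in ((282.8,81.2),(282.8,81.7),(282.8,82.1)):
  for b in ((491.2,173),(490.8,173.3)):
    print(a,b);go(proj(s,E1),proj(t,E1),a,b,'x',False)
"
```

```text
(282.8, 81.2) (491.2, 173)
E [ 0.6065 -0.2248  0.2556] [np.float64(1.3092278833360675e-16), np.float64(8.777083671441753e-17)] K [ 0.6243 -0.2308  0.2473] [np.float64(0.00018448294023905022), np.float64(0.00018448294023928527)]
d u 0.0054 n -0.0193 y -0.0047
(282.8, 81.2) (490.8, 173.3)
E [ 0.6065 -0.2248  0.2556] [np.float64(1.3092278833360675e-16), np.float64(8.777083671441753e-17)] K [ 0.6239 -0.23    0.2477] [np.float64(1.7111514376615892e-05), np.float64(1.7111514376470518e-05)]
d u 0.0054 n -0.0186 y -0.0039
(282.8, 81.7) (491.2, 173)
E [ 0.6065 -0.2248  0.2556] [np.float64(1.3092278833360675e-16), np.float64(8.777083671441753e-17)] K [ 0.6246 -0.2312  0.2461] [np.float64(0.00030436936820839213), np.float64(0.00030436936820831423)]
d u 0.0046 n -0.0203 y -0.0050
(282.8, 81.7) (490.8, 173.3)
E [ 0.6065 -0.2248  0.2556] [np.float64(1.3092278833360675e-16), np.float64(8.777083671441753e-17)] K [ 0.6242 -0.2304  0.2465] [np.float64(0.00010234684193101896), np.float64(0.00010234684193115679)]
d u 0.0046 n -0.0197 y -0.0043
(282.8, 82.1) (491.2, 173)
E [ 0.6065 -0.2248  0.2556] [np.float64(1.3092278833360675e-16), np.float64(8.777083671441753e-17)] K [ 0.6249 -0.2315  0.2451] [np.float64(0.00040050291060739863), np.float64(0.000400502910607511)]
d u 0.0041 n -0.0212 y -0.0053
(282.8, 82.1) (490.8, 173.3)
E [ 0.6065 -0.2248  0.2556] [np.float64(1.3092278833360675e-16), np.float64(8.777083671441753e-17)] K [ 0.6244 -0.2307  0.2455] [np.float64(0.00019813691656040718), np.float64(0.0001981369165606755)]
d u 0.0041 n -0.0205 y -0.0046
```

```bash
python3 -c "
from ov import *
s,t=load('side'),load('top')
for ks,kt in (((282.8,81.7),(490.8,173.3)),((282.8,82),(490.9,173.2))):
 for cams in ('st','s','t'):
  def f(v):
    E=v[:3]; K=E+v[3]*u-.020*n-.004*ey
    r=[]
    if 's' in cams: r+=list(np.r_[proj(s,E),proj(s,K)]-np.r_[294.5,83.8,ks])
    if 't' in cams: r+=list(np.r_[proj(t,E),proj(t,K)]-np.r_[488,186.4,kt])
    r+=list((E-[.6007,-.2244,.2487])*30)
    return r
  z=least_squares(f,[.6,-.22,.25,.015]); print(cams,z.x,z.fun.round(2))
"
```

```text
st [ 0.6007 -0.2245  0.2488  0.0135] [-0.42 -0.24 -0.15  0.09  0.15  0.51 -0.1  -0.    0.   -0.    0.  ]
s [ 0.5999 -0.2245  0.2484  0.0143] [ 0.   -0.   -0.    0.   -0.02 -0.   -0.01]
t [ 0.6015 -0.2246  0.2487  0.0128] [ 0.18  0.05 -0.18 -0.05  0.02 -0.01 -0.  ]
st [ 0.6009 -0.2247  0.2484  0.0135] [-0.48 -0.12 -0.18 -0.05  0.21  0.47 -0.15  0.11  0.01 -0.01 -0.01]
s [ 0.5998 -0.2237  0.2487  0.0139] [-0.07  0.05  0.07 -0.06 -0.03  0.02  0.  ]
t [ 0.6015 -0.2247  0.2486  0.013 ] [ 0.21  0.06 -0.22 -0.06  0.02 -0.01 -0.  ]
```

>>> move_arm(increments=[[0,0,2,0.5,0,0,0],[0,0,2,0.5,0,0,0],[0,0,0,0,0,0,0]])

```text
time: 11.38
tool_pos: [0.6342, -0.0817, 0.2304]
tool_rot: [2.016, -0.001, 1.499]
contact_force: [-2.6, -1.2, -2.1]
opening: 0.0007
```

```bash
cat > chk.py <<'E'
import sys
from tgt import *
from ov import *
tag=sys.argv[1]
to(C+.125*u)
o=robot.observe(); d=o['tool_pos']-C; k=d@u; print('u',k,'n',d@n,'y',d@ey)
snap('side','side%s.png'%tag); snap('top','top%s.png'%tag)
s,t=load('side'),load('top'); E1=np.array([0.6007,-.2244,.2487])+(float(sys.argv[2]) if len(sys.argv)>2 else k-.1115)*u
go(proj(s,E1),proj(t,E1),(282.8,81.7),(490.8,173.3),tag)
E
python3 chk.py 7
```

```text
11.375 [ 0.6342 -0.0817  0.2304] F [-2.5675 -1.1867 -2.0782] u-force -3.1805547733004405 q [-0.3924  0.3241  2.1949  2.5719  0.5567  1.928 ]
need [-1.9  0.8 -0.5] [-0.008 -0.004  0.   ]
u 0.12435442935395372 n -0.0007087780733952206 y 0.0019000599950912142
E [ 0.6089 -0.225   0.2585] [np.float64(5.185169430563076e-16), np.float64(5.216645484810295e-16)] K [ 0.6242 -0.2304  0.2465] [np.float64(0.00010234684193101896), np.float64(0.00010234684193115679)]
d u 0.0008 n -0.0197 y -0.0042
```

View pics/ov_side_7.png

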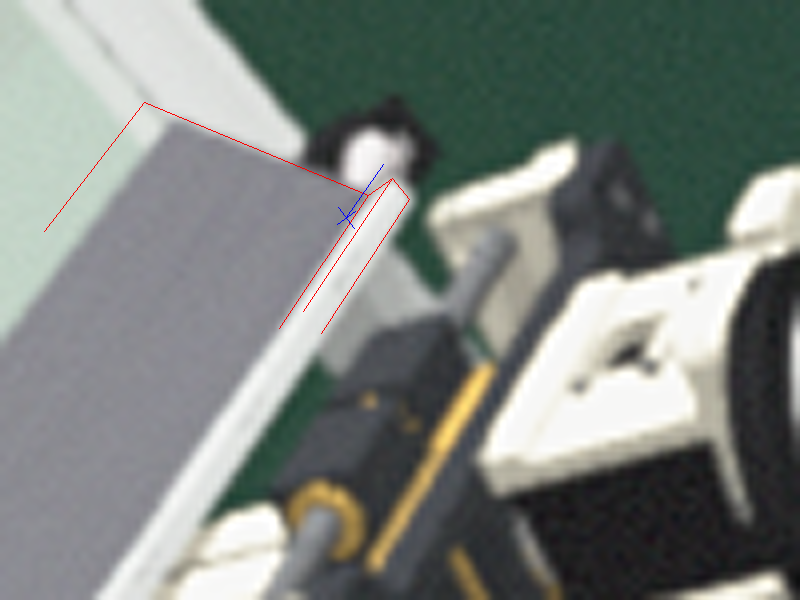

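View pics/ov_top_7.png

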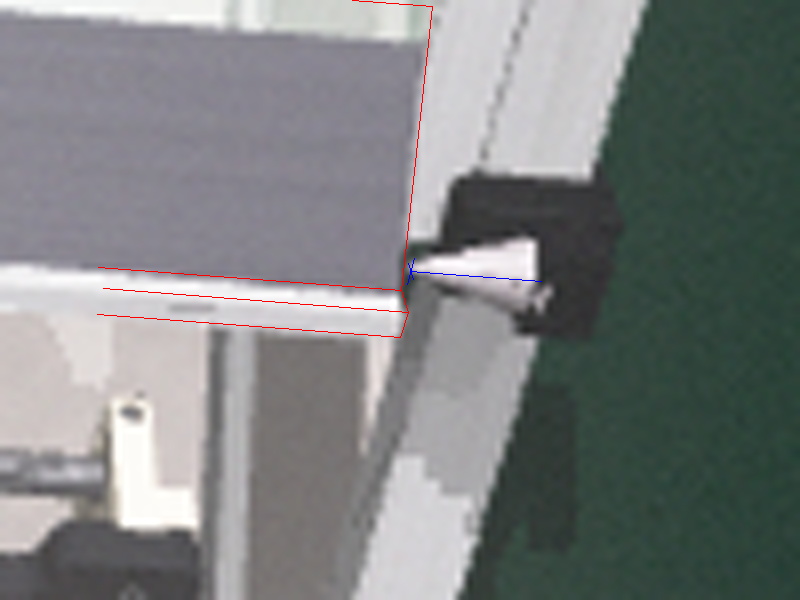

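>>> move_arm(increments=[[0,0,0.6,0.1,0,0,0],[0,0,0,0,0,0,0]])

```text
time: 11.72
tool_pos: [0.6344, -0.0817, 0.2307]
tool_rot: [2.016, -0.001, 1.499]
contact_force: [-2.6, -1.3, -1.1]
opening: 0.0003
```

```bash
python3 chk.py 8
```

```text
11.725 [ 0.6344 -0.0817  0.2307] F [-2.6051 -1.27   -1.1396] u-force -2.4815943629378263 q [-0.3921  0.3235  2.1938  2.5707  0.5549  1.9298]
need [-1.9  0.4 -0.6] [-0.009 -0.004  0.   ]
u 0.12479913985706914 n -0.0006742315967437559 y 0.001912676838095863
E [ 0.6092 -0.225   0.2589] [np.float64(1.415262216750919e-16), np.float64(1.6243534171511178e-16)] K [ 0.6242 -0.2304  0.2465] [np.float64(0.00010234684193101896), np.float64(0.00010234684193115679)]
d u 0.0004 n -0.0197 y -0.0042
```

>>> move_arm(increments=[[0,0,-3,-0.8,0,0,0],[0,0,-5,-1.4,0,0,0],[0,0,-8,-2,0,0,0],[0,0,-4,-6,0,0,0],[0,0,-2,-12,0,0,0],[0,0,0,-16,0,0,0],[0,0,0,-16,0,0,0],[0,0,0,-16,0,0,0],[0,0,0,0,0,0,0]])

```text
time: 12.95
tool_pos: [0.5571, -0.0756, 0.2438]
tool_rot: [2.01, -0.0, 1.5]
contact_force: [0.6, -0.4, 0.7]
opening: 0.0006
```

```bash
python3 chk.py 9 0.0135
```

```text
12.95 [ 0.5571 -0.0756  0.2438] F [ 0.5979 -0.4286  0.7123] u-force 0.9495062947321592 q [-0.483   0.1838  2.3688  2.4666  0.6193  1.9646]
need [-2.5 21.5 75.2] [-0.003 -0.004  0.002]
u 0.0849420667214131 n 0.06717943047276766 y 0.0021258037126287597
E [ 0.6094 -0.2251  0.259 ] [np.float64(1.2412670766236366e-16), np.float64(2.5626980138831173e-16)] K [ 0.6242 -0.2304  0.2465] [np.float64(0.00010234684193101896), np.float64(0.00010234684193115679)]
d u 0.0002 n -0.0197 y -0.0042
```

View pics/ov_side_9.png

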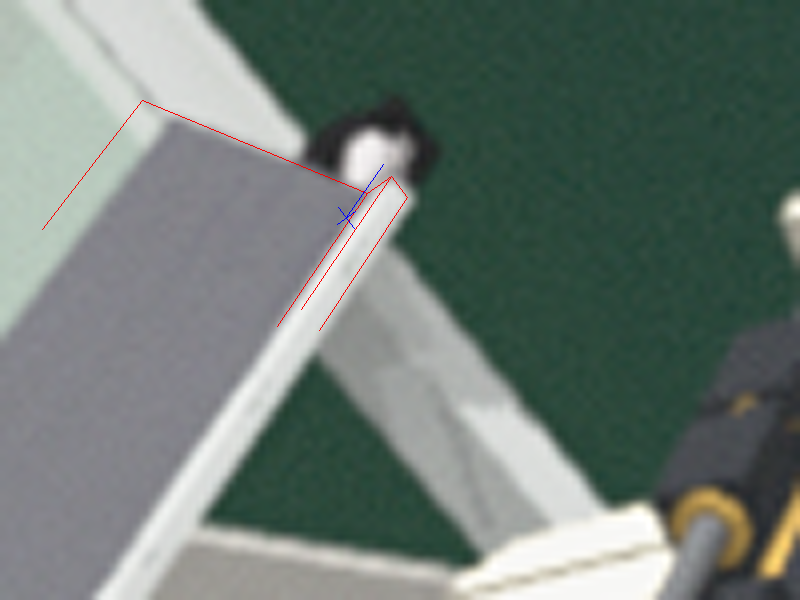

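View pics/ov_top_9.png

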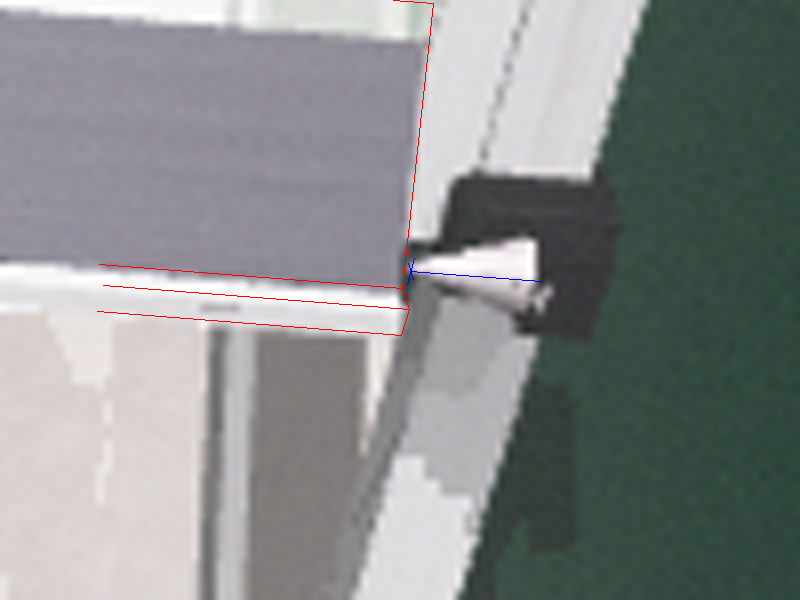

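View pics/side9.png

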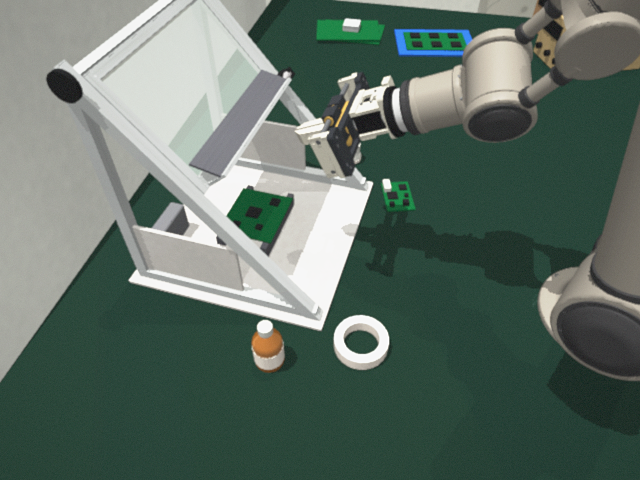

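```bash
python3 -c "
from h import *
o=robot.observe(); print(o['time'],o['contact_force'],abs(o['qvel']).max()); print(robot.hand_in())"
```

```text
13.05 [ 0.86508612 -0.16652557 -0.44232964] 0.023225234995445168
the job is handed in; nothing more can be done
None
```

I pushed the window up with the closed fingertips from beneath the lip until the lip stood level with the marker's pointer. Then I backed the fingers out without touching anything else and handed in at 13 s.

- **Push:** the readings during the push were about 2 to 5 N, and the window moved about 110 mm along the rails. I nudged the last few millimetres in small steps, checking the pictures in between.
- **Final level:** after I withdrew, the model outline of the lip lined up with both the side and top pictures. That puts the lip level with the pointer tip to within about 1 mm. The two cameras disagreed by about 1 mm, with estimates of 0 to 1 mm still to go.
- **Window:** it stayed where I left it once the fingers came away.
- **Surroundings:** the clip's pixel position did not change. The board, tape roll and bottle look unmoved in the last side picture. The jar was hidden behind the gripper there, and I did not check it in the last full top picture.
- **Disagreement in the checks:** contact came about 11 mm further along the rails than my geometric model predicted, and my first rough estimate of the distance to go was about 6 mm off. I set the final stop from the close-up pictures taken near the pointer, not from those estimates.

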